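Turn the drying coaster over with the spatula

ROBOT

A 7-joint arm with a two-finger parallel gripper is mounted at the origin on the work surface. World frame = base frame: x ahead of the robot, y to its left, z up, the work surface at z = 0. Lengths are in m, angles in degrees, forces in N, time in s.
With the tool pointing down it reaches from about 0.35 to 0.9 m from the base axis. Payload 7.2 kg.
Tool frame: the origin (TCP) lies on the mounting face of the last link; the fingertips stand 173 mm ahead of it and the grasp point (between the pads) lies 155 mm ahead of it; z points along the fingers, y is the direction in which the jaws open and shut (so a half turn about z gives the same grasp; the last joint's range is limited). The gripper opens to 85 mm and grips with 20 to 120 N. Pads are 22 mm wide; open, the fingers measure 114 mm over their backs; the gripper's body (76 mm by 85 mm) begins 54 mm behind the grasp point. The pads swing forward as they close: fully open they stand 13 mm farther back than shut.
Start: joints at [-72.147, 23.554, -0.728, 91.456, 0.321, 64.991, -4.71], TCP at [0.232, 0.58, 0.405] pointing down, gripper open.
Joint ranges: [-169.25, 169.25], [-16.82, 113.86], [-84.01, 82.57], [7.8, 145.47], [-59.2, 239.2], [7.22, 106.19], [-163.78, 163.78]. Speed limits (degrees/s): [136.94, 136.94, 172.46, 172.46, 180, 180, 180].

INTERFACE

Orientations are given as a 3x3 rotation matrix whose columns are the frame's x, y, z axes.
In Python, from rig import ctrl, imaging, finish_job gives the robot as it stands.
- The arm moves only by the tool carry_out, never from a script. Its argument "targets" is a list of rows, each a list of 7 numbers: the turn, a rotation vector about the tool's x, y, z in degrees, then the shift along the tool's x, y, z in mm, then the opening in per cent of the stroke, from 0 (shut) to 100 (fully open). In form: [[rx, ry, rz, x, y, z, hand], ...]. A call has 1 to 12 rows; each row shifts and turns the commanded pose from where the row before left it, along the tool's axes as they then stand; what a row does not reach is not made up. A row lasts 1/12 s, in which the tool goes at most 41.7 mm and 7.16 degrees, less where a joint would pass 70% of its speed; a pose out of reach is approached as far as the arm can. A call is refused whole if a number of a shift passes 41.7 or a number of a turn 7.16, either way. A call with a gripper value outside its range is refused whole. The fingers move at their own pace and stop on an object; "squeeze" is the grip in N (left out, the last holds). Time passes only in rows, so rows that do not move let the fingers close. It gives the time, the measured TCP pose, the force and the opening at its end, in the units of the state.
- ctrl.observe(): the state, without advancing time (a new reading comes with each control period).
- imaging.grab_frame(name): name is "side" or "top"; returns a dict with "image" (400x640x3 uint8, red, green, blue), "K" (3x3 intrinsics, pixels), "k1" (the pictures are not rectified: a ray, as slopes to the right and down, at radius r is drawn at 1 + k1 r^2 times it, then the intrinsics apply), "rvec" (rotation vector, rad) and "tvec" (3), from world to camera coordinates, as OpenCV has them. Camera axes: x right, y down, z forward; pixel columns grow to the right and rows downward; lengths in m; the calibration is good to about 2 mm. A picture is of the moment at which its call begins. There is no depth.
- finish_job(): hands the job in, once; it reports no verdict.
The state is a dict: "time": time; "q": joint angles; "qvel": joint speeds; "joint_efforts": joint torques, N m; "ee_pos": TCP position; "tool_rot": TCP orientation; "ft_force": force on the tool from outside, world axes, zero at the start; "wrist_torque": the same for the moment, N m; "width": opening from 0.0 (shut) to 1.0 (fully open).
Only numpy, scipy, OpenCV 4.12 (cv2) and the standard library are available. Lean on these libraries where they do the work, as an engineer would, in place of code of your own. Each camera call takes 0.05 s, during which the arm holds its last target. There are 200 camera calls.

TASK

The round coaster has been left to dry cork side up across the two wooden rails on the tiled step. Pick up the spatula, lift the coaster off the rails with its blade and turn it over, so that the coaster lies flat, cork side down, on the open tiles of the step beside the rails; then lay the spatula back on its rest where it was. Touch the coaster only with the spatula and do not upset the salt cellar.

Things in the scene. Friction and masses are not known exactly. Their poses are not given: they have to be found in the camera images.
- spatula_grip (a point): Spatula, 160 g; grip point on its handle axis, 61 mm up. x to blade, y across, z up. Flat-sided handle 14 wide, 22 high (mm), x -112..56; neck slants down x 60..90; level blade x 85..185, 52 wide, 3 thick, top face z -35. Mass centre x 6. It lies on a fixed rest: posts at x -45 and 45 (10 thick, 44 wide) with open-topped notches 24 wide; fingers fit between, above a base 10 high.
- coaster_mid (a point): Round white ceramic coaster, 92 mm across, 7 mm thick, with a cork pad 72 mm across and 3 mm thick on one face; about 100 g. The point is on its axis, half-way through the 10 mm total thickness. z points out of the cork face: up at the start, down when turned over. It lies across the tops of the rails.
- step: Fixed tiled block, 160 (x) by 300 (y) by 70 mm high; origin under its centre on the shelf, z up. On top, two wooden rails along x (x -55..55), 8 thick, 24 high, centred about x 0, y 85, inner faces at y 52 and 118; bare tiles between them and both ends open, so the blade passes along x under the coaster. The tiles from y -150 to 44 are bare: the open part.
- salt_mid (a point): White ceramic salt cellar with a knobbed lid, 72 mm across, 62 mm high, loose on the shelf; the point is half-way up its axis, z up.
Not all that is in view belongs to the job. What is shaped like the part that bears coaster_mid but blue is not meant.

How it is judged (in metres and radians):
On the way, in this order (a step that is already met when the one before it is completed fails the run):
1. the coaster is lifted off the rails on the spatula (contact force between spatula and coaster above 0.2 N and contact force between coaster and step below 0.05 N and z of coaster_mid in the frame of step above 0.104 m), for 0.1 s.
2. the coaster lies cork side down on the open part of the step (angle between coaster_mid's own z axis and vertical above 2.96 rad and z of coaster_mid in the frame of step between 0.068 and 0.082 m and y of coaster_mid in the frame of step below 0.01 m), for 0.2 s.
At the end, for the whole second after the job is handed in: The coaster lies at rest, cork side down, level within 10 degrees, on the open tiles of the step beside the rails, with its centre over the step; the spatula is back on its rest, its grip point within 30 mm of where it started, level within 10 degrees, released and at rest (all of step 2 and y of coaster_mid in the frame of step above -0.15 m and x of coaster_mid in the frame of step between -0.08 and 0.08 m and linear speed of each of coaster, spatula below 0.02 m/s and distance of spatula_grip from where it was at the start of the episode below 0.03 m and angle between spatula_grip's own z axis and vertical below 0.17 rad); the robot touches nothing.
It fails at once if the robot itself touches the coaster (contact force between any of the fingers, the arm and coaster above 0.5 N).
It fails at once if the salt cellar is knocked over (angle between salt_mid's own z axis and vertical above 0.5 rad).
It also fails if it takes over 58 s, if anything falls off the work surface, if the arm or the gripper's body presses on something with over 40 N, if the wrist force passes 120 N, or if a joint passes its speed limit or range.

## Working session

There is one attempt and no reset: what is moved stays moved. The work goes in short steps, Python scripts to look and compute and a tool call to move; the robot and the scene stay as the last step left them, time stands still between calls to the robot, and variables do not carry over. Pictures are saved under pics/ and viewed, about 8 in all and at most 12, crops included, and the job is handed in when it is done.

Besides the shell and the picture viewer there is one more tool, called after ">>>" in YAML: its name, and indented under it one key for each argument. carry_out: Moves the arm, as the interface text tells. Its arguments: {"type":"object","properties":{"targets":{"type":"array"},"squeeze":{"type":"number"}},"required":["targets"]}

```bash
mkdir -p pics; ls
python3 - <<'E'
from rig import ctrl, imaging
import cv2,pickle
s=ctrl.observe(); print(s['time'],s['ee_pos'],s['tool_rot'],s['width'])
for n in('side','top'):
    f=imaging.grab_frame(n); pickle.dump(f,open(f'pics/{n}0.pkl','wb'))
    cv2.imwrite(f'pics/{n}0.png',f['image'][:,:,::-1]); print(n,f['K'],f['k1'],f['rvec'],f['tvec'])
E
```

```text
pics
0.0 [0.23168357 0.58024214 0.40384792] [[-9.28733541e-01  3.70747677e-01 -4.12109081e-04]
 [ 3.70747856e-01  9.28732268e-01 -1.54958418e-03]
 [-1.91765731e-04 -1.59193936e-03 -9.99998714e-01]] 0.9982239836724529
side [[424.73994406   0.         312.68999585]
 [  0.         424.73994406 203.29317904]
 [  0.           0.           1.        ]] -0.08765603756971194 [ 0.07714544 -2.84164196  1.27216417] [0.59070208 0.11723915 0.96763213]
top [[408.78139249   0.         315.97177571]
 [  0.         408.78139249 196.92305688]
 [  0.           0.           1.        ]] -0.06055513055443371 [ 2.15033725 -2.11371613  0.18996387] [-0.01336648  0.60756558  0.99810024]
```

View pics/top0.png

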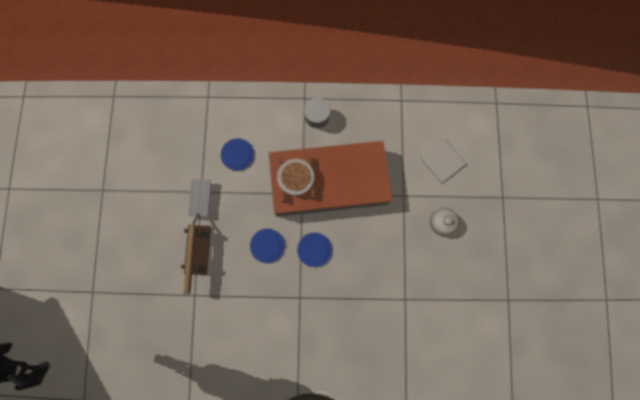

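View pics/side0.png

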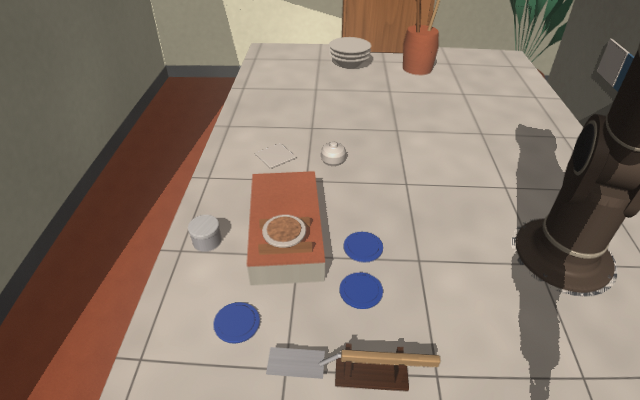

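Top view: white-rimmed coaster with brown cork at (296,178). The look-alikes are the blue discs at (237,155), (267,246) and (314,250), which are not meant. The spatula has its blade at (200,198) and handle (190,225)-(186,292). The step has corners near (270,150), (386,143), (390,205) and (275,213). The salt cellar is at (445,222), and the grey tin at (317,112) is not it. Next, one close crop of both views for reading pixels.

```bash
cat > h.py <<'E'
import numpy as np,cv2,pickle
def load(n): return pickle.load(open(f'pics/{n}.pkl','rb'))
def proj(f,P):
    P=np.atleast_2d(P).astype(float)
    return cv2.projectPoints(P,f['rvec'],f['tvec'],f['K'],np.array([f['k1'],0,0,0,0.]))[0][:,0]
def at_z(f,uv,z):
    uv=np.atleast_2d(uv).astype(float)
    # inverse of forward distortion by fixed-point
    n=cv2.undistortPointsIter(uv[:,None],f['K'],np.array([f['k1'],0,0,0,0.]),None,None,(3,100,1e-10))[:,0]
    R=cv2.Rodrigues(f['rvec'])[0]; C=-R.T@np.ravel(f['tvec'])
    d=np.c_[n,np.ones(len(n))]@R
    z=np.broadcast_to(z,len(n)); return C+d*((z-C[2])/d[:,2])[:,None]
E
python3 - <<'E'
from h import *
t=load('top0');s=load('side0')
a=cv2.resize(t['image'][130:300,170:410],None,fx=3.33,fy=3.33,interpolation=cv2.INTER_CUBIC)
cv2.imwrite('pics/c_top.png',a[:,:,::-1])
b=cv2.resize(s['image'][165:400,205:450],None,fx=2.5,fy=2.5,interpolation=cv2.INTER_CUBIC)
cv2.imwrite('pics/c_side.png',b[:,:,::-1])
E
```

```text
(no output)
```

View pics/c_top.png

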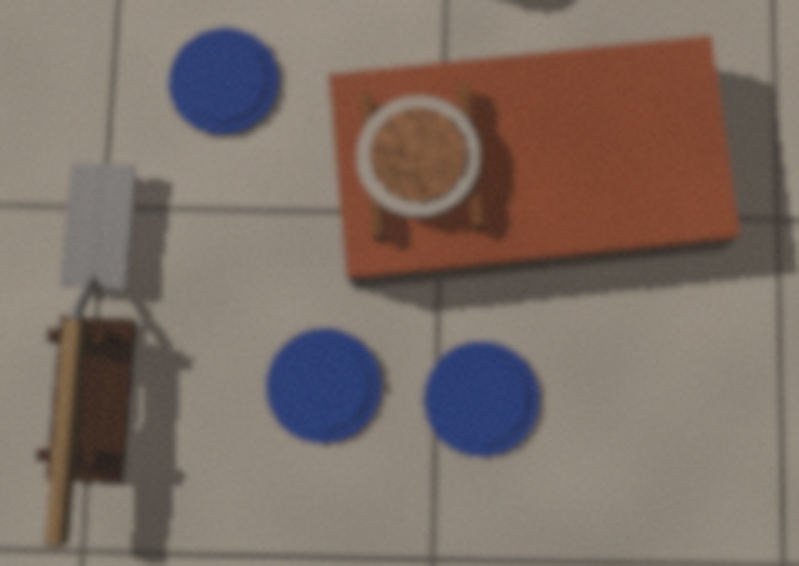

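View pics/c_side.png

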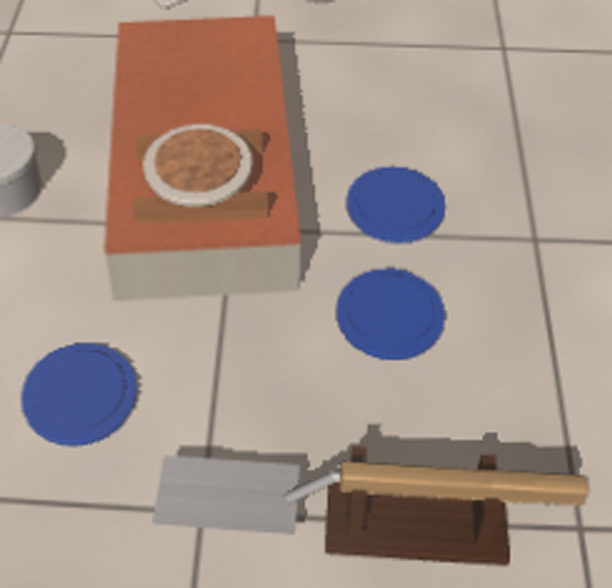

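Top crop: the coaster is white-rimmed with cork up at (419,156), lying across the rails. The blue discs are at (225,81), (325,386) and (483,399). The spatula blade corners are (73,163), (136,165), (127,290) and (62,287), and the handle runs (70,318)-(57,543). Side crop: the coaster is at (198,165), and the blade is at lower left.

Run:
```python
from h import *
from scipy.optimize import least_squares
t=load('top0');s=load('side0')
T=lambda L:(np.array(L,float)+.5)/3.33-.5+[170,130]
S=lambda L:(np.array(L,float)+.5)/2.5-.5+[205,165]
def pose(p,L,z):
    c,k=np.cos(p[2]),np.sin(p[2]); L=np.array(L,float)
    return np.c_[L[:,:2]@np.array([[c,k],[-k,c]])+p[:2],L[:,2]+z]
def fit(pts,tp,sp,p0,z):
    r=lambda p:np.r_[(proj(t,pose(p,pts,z))-tp).ravel(),(proj(s,pose(p,pts,z))-sp).ravel()]
    o=least_squares(r,p0,x_scale=[.01,.01,.01],loss='soft_l1'); print(o.x[:2],np.degrees(o.x[2]),'res',np.round(o.fun.reshape(2,-1,2) if 0 else r(o.x).reshape(-1,2),1).tolist()); return o.x
# step corners: (+x,+y),(+x,-y),(-x,-y),(-x,+y)
c=[[.08,.15,.07],[.08,-.15,.07],[-.08,-.15,.07],[-.08,.15,.07]]
g=at_z(t,T([[419,156],[97,225]]),[.1,.026]);print(g)
st=fit(c,T([[331,74],[711,38],[738,237],[350,278]]),S([[107,251],[120,22],[275,16],[299,245]]),[.55,0.,0.1],0)
b=[[.185,.026,-.035],[.185,-.026,-.035],[.085,-.026,-.035],[.085,.026,-.035],[-.112,0,.011],[.056,0,.011]]
# side: blade tip left; +y edge nearest camera (side camera on +y)
sp=fit(b,T([[73,163],[136,165],[127,290],[62,287],[57,543],[70,318]]),S([[154,523],[165,457],[300,464],[297,532],[587,483],[342,470]]),[.45,.3,0.],.061)
co=at_z(t,T([[419,156]]),.099)[0];co2=at_z(s,S([[198,165]]),.099)[0];print('coaster',co,co2)
m=(co+co2)[:2]/2
k,cc=np.sin(st[2]),np.cos(st[2]);d=m-st[:2];print('coaster in step',[d[0]*cc+d[1]*k,-d[0]*k+d[1]*cc])
print('salt',at_z(t,[[445,222]],.035),at_z(s,[[333,153]],.035))
print('rail ends',at_z(t,T([[465,88],[365,98]]),.094))
```

```text
[[0.64990496 0.04878617 0.1       ]
 [0.60619481 0.30721818 0.026     ]]
[ 0.6583124  -0.03513103] 6.879236919550224 res [[-1.2, 0.3], [-0.3, -0.1], [-0.0, 0.5], [-1.7, 0.2], [-1.2, -1.6], [-0.3, -0.2], [0.1, -0.5], [0.3, -3.2]]
[0.46969793 0.31077996] -1.0814390520048178 res [[-1.2, 0.4], [-0.9, 0.5], [-1.2, 0.2], [-1.3, 0.3], [-1.8, 1.4], [-0.0, 0.5], [-0.6, -0.8], [-0.8, -1.0], [-0.3, -0.1], [-0.8, -0.2], [0.9, -1.0], [-0.5, -1.2]]
coaster [0.65013186 0.04883616 0.099     ] [0.64861633 0.05444218 0.099     ]
coaster in step [np.float64(0.0015191248898340868), np.float64(0.08721613354088435)]
salt [[ 0.5503948  -0.34065188  0.035     ]] [[ 0.55171788 -0.32463406  0.035     ]]
rail ends [[0.70449852 0.01571031 0.094     ]
 [0.69537443 0.09097724 0.094     ]]
```

```bash
cat >> h.py <<'E'
from scipy.spatial.transform import Rotation as Ro
from scipy.linalg import logm,expm
def cur():
    from rig import ctrl
    s=ctrl.observe(); T=np.eye(4);T[:3,:3]=s['tool_rot'];T[:3,3]=s['ee_pos']
    L=pickle.load(open('log.pkl','rb')) if __import__('os').path.exists('log.pkl') else []
    L.append((np.array(s['q']),T)); pickle.dump(L,open('log.pkl','wb')); return T,s
def rzT(yaw,p,z):  # object pose
    T=np.eye(4);T[:3,:3]=Ro.from_euler('z',yaw,degrees=True).as_matrix();T[:3,3]=[p[0],p[1],z];return T
def grasp(al,flip=0): # tool pose in spatula frame, leaning by al deg
    R=np.c_[[-1,0,0],[0,1,0],[0,0,-1]]@np.eye(3)
    R=Ro.from_euler('y',-al,degrees=True).as_matrix()@R
    if flip: R=R@np.diag([-1,-1,1])
    T=np.eye(4);T[:3,:3]=R;T[:3,3]=-.155*R[:,2];return T
def rows(T0,T1,n=None):
    X=np.linalg.inv(T0)@T1; w=Ro.from_matrix(X[:3,:3]).as_rotvec(degrees=True)
    xi=np.real(logm(X)); m=max(np.abs(w).max()/6.5,np.linalg.norm(xi[:3,3])*1000/36)
    n=n or int(np.ceil(m)); E=expm(xi/n)
    r=np.r_[Ro.from_matrix(E[:3,:3]).as_rotvec(degrees=True),E[:3,3]*1000]
    print('n',n,'row',np.round(r,2).tolist()); return n
SP=rzT(-1.1,(.4697,.3108),.061); ST=rzT(6.9,(.658,-.034),0)
E
python3 - <<'E'
from h import *
T,s=cur(); G=SP@grasp(30); P=G.copy();P[:3,3]-=.11*G[:3,2]
print(P[:3,3]);rows(T,P,12)
E
```

```text
[0.33722442 0.31334366 0.29049673]
n 12 row [-0.46, -2.47, -1.68, -10.97, -20.25, 12.22]
```

>>> carry_out:
  targets:
    - [-0.46,-2.47,-1.68,-10.97,-20.25,12.22,100]
    - [-0.46,-2.47,-1.68,-10.97,-20.25,12.22,100]
    - [-0.46,-2.47,-1.68,-10.97,-20.25,12.22,100]
    - [-0.46,-2.47,-1.68,-10.97,-20.25,12.22,100]
    - [-0.46,-2.47,-1.68,-10.97,-20.25,12.22,100]
    - [-0.46,-2.47,-1.68,-10.97,-20.25,12.22,100]
  squeeze: 100

```text
time: 0.6
ee_pos: [0.2651, 0.4426, 0.3366]
tool_rot: [[-0.946, 0.196, 0.26], [0.195, 0.98, -0.028], [-0.26, 0.024, -0.965]]
ft_force: [0.2, -0.4, -0.2]
width: 0.997
```

```bash
python3 -c "
from h import *
T,s=cur();print(s['q'],T)"
```

```text
[-72.23802668  16.02278684   3.30719628 113.81620151  18.66401332
  47.80741029  -2.88611202] [[-0.94563369  0.19595307  0.25957528  0.26514414]
 [ 0.19540499  0.9803177  -0.02817958  0.44259833]
 [-0.25998812  0.02407474 -0.96531165  0.33664711]
 [ 0.          0.          0.          1.        ]]
```

>>> carry_out:
  targets:
    - [-0.46,-2.47,-1.68,-10.97,-20.25,12.22,100]
    - [-0.46,-2.47,-1.68,-10.97,-20.25,12.22,100]
    - [-0.46,-2.47,-1.68,-10.97,-20.25,12.22,100]

```text
time: 0.85
ee_pos: [0.2969, 0.3762, 0.3103]
tool_rot: [[-0.917, 0.106, 0.384], [0.105, 0.994, -0.024], [-0.384, 0.019, -0.923]]
ft_force: [0.9, 0.2, 0.5]
width: 0.997
```

```bash
python3 -c "
from h import *
T,s=cur();print(s['q'],T)"
```

```text
[-71.53999267  13.94404878   7.33350744 122.81065715  31.4491569
  38.93247372  -4.81887707] [[-0.91730597  0.10617449  0.38376651  0.29691369]
 [ 0.10511505  0.99417525 -0.02379932  0.37624315]
 [-0.38405805  0.01850838 -0.92312342  0.3102757 ]
 [ 0.          0.          0.          1.        ]]
```

>>> carry_out:
  targets:
    - [-0.46,-2.47,-1.68,-10.97,-20.25,12.22,100]
    - [-0.46,-2.47,-1.68,-10.97,-20.25,12.22,100]
    - [-0.46,-2.47,-1.68,-10.97,-20.25,12.22,100]
    - [0,0,0,0,0,0,100]

```text
time: 1.18
ee_pos: [0.3386, 0.3089, 0.2894]
tool_rot: [[-0.865, 0.023, 0.501], [0.018, 1.0, -0.014], [-0.501, -0.004, -0.865]]
ft_force: [-0.1, -1.2, 0.2]
width: 1.001
```

```bash
cat > kin.py <<'E'
from h import *
from scipy.optimize import least_squares
def fk(q,p):
    # p: signs fixed; lengths d1,d3,d5,d7, x-offs a2..a6, y-offs, base yaw, tool yaw
    q=np.radians(q); T=np.eye(4)
    def rot(ax,a,t):
        nonlocal T
        X=np.eye(4);X[:3,3]=t;X[:3,:3]=Ro.from_euler(ax,a).as_matrix();T=T@X
    s=SG
    rot('z',s[0]*q[0]+p[0],[0,0,0]); rot('y',s[1]*q[1],[p[2],p[3],p[4]]); rot('z',s[2]*q[2],[0,0,0])
    rot('y',s[3]*q[3],[p[5],0,p[6]]); rot('z',s[4]*q[4],[p[7],0,0]); rot('y',s[5]*q[5],[p[8],p[10],p[9]])
    rot('z',s[6]*q[6]+p[1],[0,0,0]); rot('z',0,[p[11],0,p[12]]); return T
SG=[1]*7
def res(p,L): 
    o=[]
    for q,T in L:
        F=fk(q,p);o+=[*(F[:3,3]-T[:3,3])*10,*(F[:3,:3]-T[:3,:3]).ravel()]
    o=np.array(o);return np.r_[o,(p[2:]-P0[2:])*1e-3]
P0=np.array([0,0,0,0,.33,0,.4,0,0,.35,0,0,.12])
def fit(L,full=True):
    global SG
    import itertools
    best=None
    for s in itertools.product([1,-1],repeat=4):
        SG=[s[0],1,s[1],1,s[2],1,s[3]]
        for b in(0,2,-2):
          for b2 in (0,np.pi/2,np.pi,-np.pi/2):
            p=P0.copy();p[0]=b;p[1]=b2
            o=least_squares(res,p,args=(L,),max_nfev=40)
            if best is None or o.cost<best[0]: best=(o.cost,list(SG),o.x)
    SG=best[1];return best
E
python3 - <<'E'
from kin import *
import kin
T,s=cur();print(s['time'],s['q'],T)
L=pickle.load(open('log.pkl','rb'));print(len(L))
b=fit(L);print(b[0],b[1],np.round(b[2],4)); pickle.dump(b,open('kin.pkl','wb'))
kin.SG=b[1]
for q,T in L: print(np.round((fk(q,b[2])-T)[:3,3]*1000,1), np.abs((fk(q,b[2])-T)[:3,:3]).max())
E
```

```text
1.1833 [-70.47812906  13.31359078  14.04368233 130.29346824  49.60565726
  29.75138028 -10.81499586] [[-0.86524158  0.02265479  0.50084306  0.33859481]
 [ 0.01783948  0.99973713 -0.01440247  0.30890327]
 [-0.50103769 -0.00352683 -0.86541828  0.28937803]
 [ 0.          0.          0.          1.        ]]
4
1.2987591643795892e-07 [-1, 1, -1, 1, -1, 1, -1] [-0.0000e+00  1.5708e+00  5.8600e-02 -8.9600e-02  3.2480e-01  1.0000e-03
  5.0440e-01  2.7300e-02 -4.2000e-03  4.1000e-01  2.5900e-02  1.5900e-02
  1.8780e-01]
[-0. -0. -0.] 6.359593515137263e-07
[ 0.  0. -0.] 2.974797417436975e-06
[-0. -0.  0.] 4.3980610565062805e-06
[ 0.  0. -0.] 5.739788950968189e-06
```

```bash
cat >> kin.py <<'E'
LO=np.array([-169.25,-16.82,-84.01,7.8,-59.2,7.22,-163.78]);HI=np.array([169.25,113.86,82.57,145.47,239.2,106.19,163.78])
def load_fit():
    global SG,PP
    b=pickle.load(open('kin.pkl','rb'));SG=b[1];PP=b[2]
def ik(q0,T,reg=2e-4):
    def r(q):
        F=fk(q,PP);return np.r_[(F[:3,3]-T[:3,3])*10,Ro.from_matrix(F[:3,:3].T@T[:3,:3]).as_rotvec()*2,(q-q0)*reg]
    o=least_squares(r,np.clip(q0,LO+1,HI-1),bounds=(LO+.5,HI-.5),max_nfev=30)
    e=r(o.x);return o.x,np.linalg.norm(e[:3])*100,np.degrees(np.linalg.norm(e[3:6])/2)
def tipT(foot,psi,th,h=.0): # spatula pose in step frame with blade tip bottom edge at foot, pitched down th
    R=(Ro.from_euler('z',psi,degrees=True)*Ro.from_euler('y',th,degrees=True)).as_matrix()
    T=np.eye(4);T[:3,:3]=R;T[:3,3]=np.array([*foot,.073+h])-R@np.array([.185,0,-.038 if th<90 else -.035]);return T
def interp(A,B,n):
    X=np.real(logm(Ro.from_matrix(A[:3,:3].T@B[:3,:3]).as_matrix()))
    for k in range(1,n+1):
        T=np.eye(4);T[:3,:3]=A[:3,:3]@expm(X*k/n);T[:3,3]=A[:3,3]+(B[:3,3]-A[:3,3])*k/n;yield T
def plan(al,fl,psi,ylift=.16):
    I=lambda x,y,z,yaw=0:ST@rzT(yaw,(x,y),z)
    up=SP.copy();up[2,3]+=.15
    foot=np.array([0,-.06])-.05*np.array([np.cos(np.radians(psi)),np.sin(np.radians(psi))])
    if psi==-90: foot[1]=-.05
    W=[('rest',SP,4),('up',up,4),('pre',I(-.33,.087,.1185),8),('ins',I(-.133,.087,.1185),5),('lift',I(-.133,.087,.2),3),
       ('mid',I(-.16,.02,.24,psi/2),6)]
    t0=ST@tipT(foot,psi,0,.06);W+=[('over',t0,6)]
    for th in range(15,106,15):W.append((f'p{th}',ST@tipT(foot,psi,th,.06*max(0,1-th/30)),2))
    return W
E
python3 - <<'E'
from kin import *
import kin
load_fit()
q0=pickle.load(open('log.pkl','rb'))[-1][0]
for psi in(-90,90,-135,135,180,-180,-45,45):
  for al in(0,30):
    for fl in(0,1):
      g=grasp(al,fl);q=q0
      if fl: # allow rewrist
          q=q0.copy();q[6]=q0[6]-150 if q0[6]>0 else q0[6]+150
      A=None;msg=[]
      for nm,B,n in plan(al,fl,psi):
          for Tt in ([B] if A is None else interp(A,B,n)):
              q,e,a=ik(q,Tt@g)
          A=B
          if e>3 or a>2: msg.append(f'{nm}:{e:.0f}mm/{a:.0f}')
      print(psi,al,fl,'OK' if not msg else msg[:6],np.round(q).astype(int) if not msg else '')
E
```

```text
-90 0 0 OK [ 47 103 -84  40  -8 106  11]
-90 0 1 ['rest:12mm/7', 'up:23mm/15', 'pre:41mm/15', 'ins:55mm/31', 'lift:65mm/36', 'mid:24mm/14'] 
-90 30 0 ['pre:10mm/2'] 
-90 30 1 ['pre:29mm/6', 'lift:13mm/7', 'p75:7mm/8', 'p90:12mm/16', 'p105:16mm/22'] 
90 0 0 ['over:14mm/9'] 
90 0 1 ['rest:12mm/7', 'up:23mm/15', 'pre:41mm/15', 'ins:55mm/31', 'lift:65mm/36', 'mid:66mm/36'] 
90 30 0 ['pre:10mm/2', 'over:33mm/23', 'p15:22mm/15', 'p30:8mm/5'] 
90 30 1 ['pre:29mm/6', 'lift:13mm/7', 'mid:35mm/20', 'over:70mm/59', 'p15:62mm/52', 'p30:54mm/44'] 
-135 0 0 OK [ 69  91 -62  96 -55  48  62]
-135 0 1 ['rest:12mm/7', 'up:23mm/15', 'pre:41mm/15', 'ins:55mm/31', 'lift:65mm/36', 'p90:7mm/13'] 
-135 30 0 ['pre:10mm/2'] 
-135 30 1 ['pre:29mm/6', 'lift:13mm/7', 'over:6mm/3', 'p105:1mm/2'] 
135 0 0 ['over:64mm/46', 'p15:42mm/33', 'p30:22mm/17', 'p45:4mm/3'] 
135 0 1 ['rest:12mm/7', 'up:23mm/15', 'pre:41mm/15', 'ins:55mm/31', 'lift:65mm/36', 'mid:66mm/36'] 
135 30 0 ['pre:10mm/2', 'over:107mm/61', 'p15:84mm/54', 'p30:63mm/42', 'p45:42mm/30', 'p60:22mm/16'] 
135 30 1 ['pre:29mm/6', 'lift:13mm/7', 'mid:50mm/31
[... 689 characters left out ...]
] 
-180 30 1 ['pre:29mm/6', 'lift:13mm/7', 'over:59mm/20', 'p15:15mm/6', 'p90:26mm/19'] 
-45 0 0 ['p60:13mm/7', 'p75:34mm/20', 'p90:49mm/29', 'p105:59mm/34'] 
-45 0 1 ['rest:12mm/7', 'up:23mm/15', 'pre:41mm/15', 'ins:55mm/31', 'lift:65mm/36', 'mid:53mm/29'] 
-45 30 0 ['pre:10mm/2', 'p75:7mm/4', 'p90:30mm/17', 'p105:52mm/29'] 
-45 30 1 ['pre:29mm/6', 'lift:13mm/7', 'mid:15mm/7', 'p30:12mm/7', 'p45:28mm/20', 'p60:34mm/30'] 
45 0 0 ['p90:9mm/5', 'p105:22mm/12'] 
45 0 1 ['rest:12mm/7', 'up:23mm/15', 'pre:41mm/15', 'ins:55mm/31', 'lift:65mm/36', 'mid:69mm/41'] 
45 30 0 ['pre:10mm/2', 'p105:11mm/6'] 
45 30 1 ['pre:29mm/6', 'lift:13mm/7', 'mid:30mm/17', 'over:42mm/29', 'p15:46mm/32', 'p30:52mm/36']
```

```bash
sed -i 's/I(-.33,.087,.1185),8/I(-.26,.087,.1185),8/' kin.py
python3 - <<'E'
from kin import *
import kin
load_fit()
q0=pickle.load(open('log.pkl','rb'))[-1][0]
for psi in(-125,-135,-145):
  for al in(10,20,30):
      g=grasp(al);q=q0;A=None;print(psi,al)
      for nm,B,n in plan(al,0,psi):
          for Tt in ([B] if A is None else interp(A,B,n)): q,e,a=ik(q,Tt@g)
          A=B
          if e>3 or a>2 or nm in('pre','ins','over','p60','p105'): print('  ',nm,f'{e:.0f}mm/{a:.0f}',np.round(q).astype(int),np.round((Tt@g)[:3,3],2))
E
```

```text
-125 10
   pre 0mm/0 [  2  13 -19 134  15  24  67] [0.36 0.02 0.27]
   ins 0mm/0 [  0  23 -16 118  15  31  70] [0.49 0.03 0.27]
   over 0mm/0 [-23  46  16  65  -4  77 -38] [0.79 0.14 0.32]
   p60 0mm/0 [ 32  39 -27  96 -48  44  18] [ 0.66 -0.1   0.35]
   p105 0mm/0 [ 60  73 -45  91 -59  63  54] [ 0.58 -0.26  0.23]
-125 20
   pre 0mm/0 [ -8   8  -9 144  28  10  53] [0.34 0.01 0.26]
   ins 0mm/0 [ -3  19 -12 127  24  16  61] [0.46 0.03 0.26]
   over 0mm/0 [-25  51  16  56   3  87 -42] [0.8  0.16 0.32]
   p60 0mm/0 [ 25  34 -21  93 -37  46   5] [ 0.67 -0.08  0.37]
   p105 0mm/0 [ 59  66 -43  93 -56  59  49] [ 0.58 -0.26  0.26]
-125 30
   pre 0mm/0 [ 10  14 -43 145 101  22 -30] [0.31 0.01 0.25]
   ins 0mm/0 [  7  22 -31 130  87  17  -5] [0.44 0.03 0.25]
   over 0mm/0 [-17  60 -10  41  27 104 -52] [0.81 0.18 0.31]
   p60 0mm/0 [ 35  42 -47  83   4  50 -30] [ 0.68 -0.07  0.39]
   p105 0mm/0 [ 69  80 -73  88  -7  44   9] [ 0.58 -0.25  0.28]
-135 10
   pre 0mm/0 [  2  13 -19 134  15  24  67] [0.36 0.02 0.27]
   ins 0mm/0 [  0  23 -16 118  15  31  70] [0.49 0.03 0.27]
   over 0mm/0 [-21  51  
[... 1044 characters left out ...]
35]
   p105 0mm/0 [ 76  97 -76 107 -50  19  62] [ 0.53 -0.22  0.23]
-145 20
   pre 0mm/0 [ -8   8  -9 144  28  10  53] [0.34 0.01 0.26]
   ins 0mm/0 [ -3  19 -12 127  24  16  61] [0.46 0.03 0.26]
   over 0mm/0 [-17  63  21  32  -7 103 -54] [0.88 0.1  0.32]
   p60 0mm/0 [ 26  31 -24  99 -37  30 -11] [ 0.67 -0.09  0.37]
   p105 0mm/0 [ 76  90 -77 108 -33  12  39] [ 0.53 -0.22  0.26]
-145 30
   pre 0mm/0 [ 10  14 -43 145 101  22 -30] [0.31 0.01 0.25]
   ins 0mm/0 [  7  22 -31 130  87  17  -5] [0.44 0.03 0.25]
   over 13mm/6 [-24  68  45  31 -22 106 -48] [0.9  0.12 0.31]
   p60 0mm/0 [ -6  26  19 100 -47  45  -7] [ 0.69 -0.07  0.39]
   p105 0mm/0 [ 73  72 -69 110 -57  14  49] [ 0.53 -0.21  0.28]
```

Run:
```python
from h import *
T,s=cur(); G=SP@grasp(15); P=G.copy();P[:3,3]-=.09*G[:3,2]
rows(T,P,6); rows(P,G,4)
```

```text
n 6 row [-0.04, 2.51, -0.02, -10.9, 0.75, 3.29]
n 4 row [-0.0, 0.0, -0.0, 0.0, -0.0, 22.5]
```

>>> carry_out:
  targets:
    - [0,2.5,0,-10.9,0.75,3.3,60]
    - [0,2.5,0,-10.9,0.75,3.3,60]
    - [0,2.5,0,-10.9,0.75,3.3,60]
    - [0,2.5,0,-10.9,0.75,3.3,60]
    - [0,2.5,0,-10.9,0.75,3.3,60]
    - [0,2.5,0,-10.9,0.75,3.3,60]
    - [0,0,0,0,0,0,60]
  squeeze: 100

```text
time: 1.77
ee_pos: [0.4072, 0.3167, 0.2993]
tool_rot: [[-0.966, 0.022, 0.258], [0.022, 1.0, -0.002], [-0.257, 0.003, -0.966]]
ft_force: [0.9, -0.7, -0.2]
width: 0.6
```

Run:
```python
from h import *
from rig import imaging
T,s=cur(); G=SP@grasp(15); rows(T,G,4); print(T[:3,3],s['q'])
a=[]
f=imaging.grab_frame('top');pickle.dump(f,open('pics/t1.pkl','wb'))
i=f['image'].copy()
g=T[:3,3]+.155*T[:3,2]; print(g)
h=imaging.grab_frame('side');pickle.dump(h,open('pics/s1.pkl','wb'))
a=cv2.resize(i[150:320,150:310],None,fx=2.5,fy=2.5,interpolation=cv2.INTER_CUBIC)
b=cv2.resize(h['image'][230:400,290:450],None,fx=2.5,fy=2.5,interpolation=cv2.INTER_CUBIC)
cv2.imwrite('pics/v1.png',np.hstack([a,b])[:,:,::-1])
```

```text
n 4 row [0.04, -0.02, -0.05, 0.28, -1.22, 22.83]
[0.40722736 0.31673937 0.29925573] [-50.62281197  17.49936251   4.31426042 118.11927021  16.73918166
  35.34050875  29.17148287]
[0.44714059 0.31635805 0.14948327]
```

View pics/v1.png

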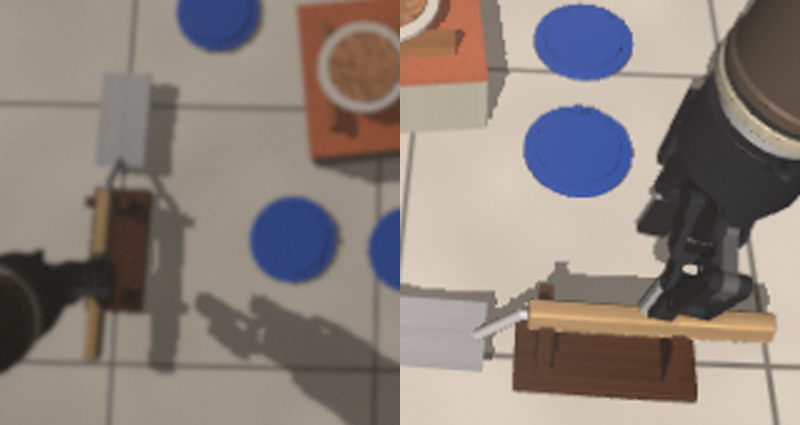

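The gripper stands over the handle (jaws at about (100,275) in the left half), straddling it in line. Now descend and grip.

>>> carry_out:
  targets:
    - [0,0,0,0.3,-1.2,22.8,60]
    - [0,0,0,0.3,-1.2,22.8,60]
    - [0,0,0,0.3,-1.2,22.8,60]
    - [0,0,0,0.3,-1.2,22.8,60]
    - [0,0,0,0,0,0,0]
    - [0,0,0,0,0,0,0]
    - [0,0,0,0,0,0,0]
    - [0,0,0,0,0,0,0]
    - [0,0,0,0,0,0,0]
  squeeze: 100

```text
time: 2.62
ee_pos: [0.4272, 0.3123, 0.2118]
tool_rot: [[-0.965, 0.019, 0.26], [0.019, 1.0, -0.001], [-0.26, 0.004, -0.966]]
ft_force: [-0.0, 0.8, -0.9]
width: 0.145
```

Run:
```python
from h import *
T,s=cur(); G=SP@grasp(15); g=T[:3,3]+.155*T[:3,2]; print(g,s['width'],s['ft_force'],s['wrist_torque'])
pickle.dump(T,open('Tg.pkl','wb'))
U=T.copy();U[2,3]+=.15;rows(T,U,7)
```

```text
[0.46743815 0.31212872 0.06209263] 0.14543921437910431 [-0.03275907  0.79439815 -0.89539663] [-0.02056454  0.32698792  0.00237786]
n 7 row [-0.0, 0.0, 0.0, -5.57, 0.08, -20.69]
```

>>> carry_out:
  targets:
    - [0,0,0,-2.8,0,-10.3,0]
    - [0,0,0,-5.6,0,-20.7,0]
    - [0,0,0,-5.6,0,-20.7,0]
    - [0,0,0,-5.6,0,-20.7,0]
    - [0,0,0,-5.6,0,-20.7,0]
    - [0,0,0,-5.6,0,-20.7,0]
    - [0,0,0,0,0,0,0]
    - [0,0,0,0,0,0,0]

```text
time: 3.28
ee_pos: [0.4279, 0.3116, 0.3306]
tool_rot: [[-0.965, 0.019, 0.261], [0.02, 1.0, -0.0], [-0.261, 0.005, -0.965]]
ft_force: [-0.0, 0.4, -2.0]
width: 0.147
```

Run:
```python
from kin import *
import kin
from rig import imaging
T,s=cur(); print(T[:3,3],s['width'],s['ft_force'],s['q'])
L=pickle.load(open('log.pkl','rb'))
b=pickle.load(open('kin.pkl','rb'));kin.SG=b[1]
o=least_squares(res,b[2],args=(L,));print(o.cost,np.round(o.x,4));pickle.dump((o.cost,b[1],o.x),open('kin.pkl','wb'))
# spatula pose in tool, nominal = SP relative to grasp
f=imaging.grab_frame('top');pickle.dump(f,open('pics/t2.pkl','wb'))
h=imaging.grab_frame('side');pickle.dump(h,open('pics/s2.pkl','wb'))
Tg=pickle.load(open('Tg.pkl','rb'));S=T@np.linalg.inv(Tg)@SP
b=np.array([[.185,.026,-.035],[.185,-.026,-.035],[.085,-.026,-.035],[.085,.026,-.035],[-.112,0,.011],[.056,0,.011]])
P=b@S[:3,:3].T+S[:3,3]
out=[]
for F in(f,h):
    uv=proj(F,P);print(np.round(uv,1).tolist()); c=uv.mean(0).astype(int);x0=max(0,min(c[0]-65,640-130));y0=max(0,min(c[1]-75,250))
    im=cv2.resize(F['image'][y0:y0+150,x0:x0+130],None,fx=3,fy=3,interpolation=cv2.INTER_CUBIC)
    for p in uv:
        q=((p+.5-[x0,y0])*3-.5); cv2.circle(im,tuple(np.round(q).astype(int)),2,(0,255,0),-1)
    out.append(im);print(x0,y0)
cv2.imwrite('pics/v2.png',np.hstack(out)[:,:,::-1])
```

```text
[0.42788596 0.31161999 0.33059671] 0.1469636960146388 [-1.48608060e-03  3.88498913e-01 -2.04563646e+00] [-47.64072234  15.97357322   3.31101283 114.88916606  15.35703249
  39.28826124  33.22432298]
9.460581708053948e-05 [-1.1000e-03  1.5698e+00 -1.8000e-03 -4.9600e-02  2.8750e-01  2.8000e-03
  5.3820e-01  8.1000e-03 -1.5000e-03  4.5360e-01  2.8000e-03 -1.3000e-03
  1.7750e-01]
[[175.9, 167.8], [197.5, 168.6], [193.7, 210.1], [171.8, 209.3], [168.2, 297.0], [175.1, 219.7]]
115 137
[[258.7, 337.1], [264.0, 309.0], [324.9, 313.0], [323.0, 341.6], [456.0, 317.4], [343.7, 311.4]]
263 246
```

View pics/v2.png

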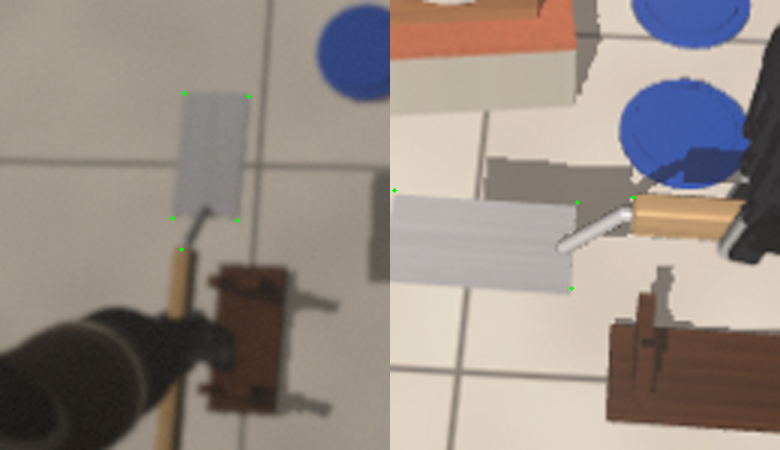

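```bash
cat >> h.py <<'E'
def toolT(S): # tool pose for spatula pose S
    return S@np.linalg.inv(SP)@pickle.load(open('Tg.pkl','rb'))
def spat(T): return T@np.linalg.inv(pickle.load(open('Tg.pkl','rb')))@SP
E
python3 - <<'E'
from h import *
T,s=cur()
A=toolT(ST@rzT(0,(-.25,.085),.185));B=toolT(ST@rzT(0,(-.25,.085),.1185))
n=rows(T,A,12);rows(A,B,3); print(A[:3,3])
E
```

```text
n 12 row [-0.18, -0.01, -0.65, 6.53, -24.33, -2.46]
n 3 row [0.0, -0.0, 0.0, 5.76, -0.08, 21.41]
[0.35726482 0.01595494 0.33576934]
```

>>> carry_out:
  targets:
    - [-0.18,0,-0.65,6.5,-24.3,-2.5,0]
    - [-0.18,0,-0.65,6.5,-24.3,-2.5,0]
    - [-0.18,0,-0.65,6.5,-24.3,-2.5,0]
    - [-0.18,0,-0.65,6.5,-24.3,-2.5,0]
    - [-0.18,0,-0.65,6.5,-24.3,-2.5,0]
    - [-0.18,0,-0.65,6.5,-24.3,-2.5,0]
    - [-0.18,0,-0.65,6.5,-24.3,-2.5,0]
    - [-0.18,0,-0.65,6.5,-24.3,-2.5,0]
    - [-0.18,0,-0.65,6.5,-24.3,-2.5,0]
    - [-0.18,0,-0.65,6.5,-24.3,-2.5,0]
    - [-0.18,0,-0.65,6.5,-24.3,-2.5,0]
    - [-0.18,0,-0.65,6.5,-24.3,-2.5,0]

```text
time: 4.38
ee_pos: [0.357, 0.0155, 0.3356]
tool_rot: [[-0.959, -0.123, 0.255], [-0.118, 0.992, 0.034], [-0.257, 0.003, -0.966]]
ft_force: [0.2, -0.6, -1.4]
width: 0.145
```

>>> carry_out:
  targets:
    - [0,0,0,5,0,18,0]
    - [0,0,0,5,0,18,0]
    - [0,0,0,5,0,18,0]
    - [0,0,0,0,0,0,0]
    - [0,0,0,0,0,0,0]

```text
time: 4.8
ee_pos: [0.3568, 0.0167, 0.2794]
tool_rot: [[-0.96, -0.122, 0.253], [-0.117, 0.993, 0.033], [-0.255, 0.002, -0.967]]
ft_force: [-0.4, 0.8, -1.2]
width: 0.144
```

Run:
```python
from h import *
from rig import imaging
T,s=cur(); S=np.linalg.inv(ST)@spat(T); print(s['time'],'spat in step',S.round(4).tolist(),s['ft_force'],s['q'].round() if hasattr(s['q'],'round') else s['q'])
W=ST@S
b=np.array([[.185,.026,-.035],[.185,-.026,-.035],[.085,-.026,-.035],[.085,.026,-.035]])
P=b@W[:3,:3].T+W[:3,3]
r=np.array([[x,y,.094] for y in(.044,.052,.118,.126) for x in(-.055,.055)]);R=r@ST[:3,:3].T+ST[:3,3]
a=np.linspace(0,2*np.pi,24)[:-1];c=np.c_[.0015+.046*np.cos(a),.087+.046*np.sin(a),a*0+.101];C=c@ST[:3,:3].T+ST[:3,3]
out=[]
for nm,(x0,y0) in(('top',(255,125)),('side',(225,185))):
    F=imaging.grab_frame(nm);pickle.dump(F,open(f'pics/{nm}3.pkl','wb'))
    k=5;im=cv2.resize(F['image'][y0:y0+110,x0:x0+80],None,fx=k,fy=k,interpolation=cv2.INTER_CUBIC)
    for Q,col in((P,(0,255,0)),(R,(255,255,0)),(C,(0,255,255))):
        for p in proj(F,Q): cv2.circle(im,tuple(np.round((p+.5-[x0,y0])*k-.5).astype(int)),2,col,-1)
    out.append(im)
cv2.imwrite('pics/v3.png',np.hstack(out)[:,:,::-1])
```

```text
4.8 spat in step [[1.0, -0.0009, 0.0051, -0.2512], [0.0009, 1.0, 0.0013, 0.0856], [-0.0052, -0.0013, 1.0, 0.1284], [0.0, 0.0, 0.0, 1.0]] [-0.39969483  0.79148124 -1.20425311] [-25.   4.  15. 140.  -1.  21.  87.]
```

View pics/v3.png

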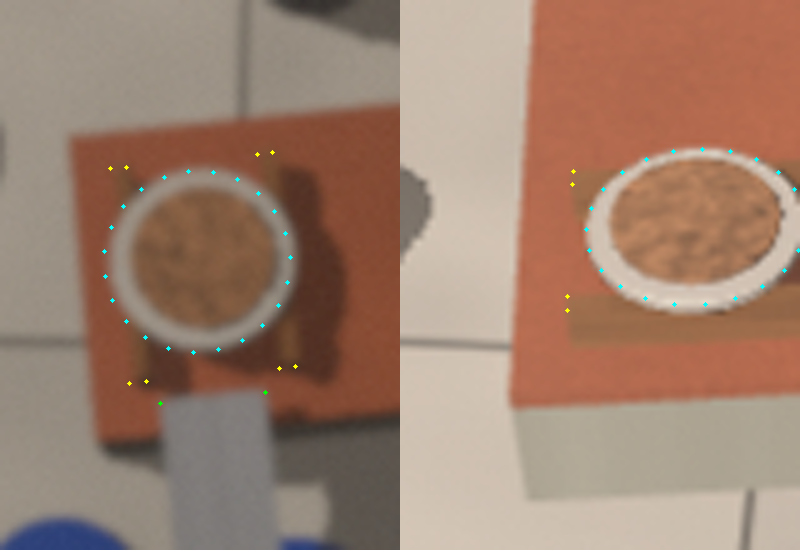

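Top half: the blade tip, at (160..268, 395), is in front of the gap between the rails. The rails and coaster look about 3 mm to the right of my model. I'll check with intensity profiles before inserting.

Run:
```python
from h import *
T,s=cur(); S=spat(T)
def prof(F,xs,ys,z):
    o=[]
    for y in ys:
        P=np.array([[x,y,z] for x in xs])@ST[:3,:3].T+ST[:3,3]
        uv=proj(F,P).astype(np.float32)
        v=cv2.remap(F['image'].astype(np.float32),uv[None,:,0].copy(),uv[None,:,1].copy(),cv2.INTER_LINEAR)[0].mean(0);o.append(v)
    return np.array(o)
for nm in('top3','side3'):
    F=load(nm)
    for lab,xs,ys,z in(('nearend',np.linspace(-.052,-.044,5),np.arange(.036,.138,.003),.094),('farend',np.linspace(.044,.052,5),np.arange(.036,.138,.003),.094),('blade',np.linspace(-.10,-.085,5),np.arange(.05,.125,.003),S[2,3]-.035)):
        p=prof(F,xs,ys,z); print(nm,lab); print(' '.join(f'{y*1000:.0f}:{a[0]:.0f},{a[1]:.0f}' for y,a in zip(ys,p)))
```

```text
top3 nearend
36:82,49 39:86,52 42:95,61 45:103,68 48:100,66 51:90,58 54:85,52 57:82,49 60:83,50 63:83,51 66:83,50 69:85,52 72:85,53 75:90,57 78:95,61 81:99,63 84:106,67 87:114,70 90:123,74 93:122,73 96:108,65 99:92,57 102:87,54 105:87,54 108:86,52 111:85,53 114:87,56 117:96,64 120:107,71 123:119,74 126:131,76 129:137,79 132:136,78 135:137,78
top3 farend
36:115,67 39:113,67 42:114,71 45:117,76 48:119,78 51:126,77 54:132,77 57:135,82 60:137,88 63:138,95 66:140,102 69:143,109 72:145,114 75:146,118 78:148,122 81:148,123 84:149,124 87:149,124 90:148,123 93:147,120 96:148,118 99:146,112 102:143,105 105:138,96 108:131,86 111:123,77 114:114,72 117:112,74 120:116,78 123:123,79 126:131,78 129:135,78 132:136,78 135:135,77
top3 blade
50:78,71 53:79,72 56:83,76 59:99,93 62:117,113 65:126,122 68:129,124 71:129,125 74:128,124 77:129,125 80:128,125 83:127,123 86:126,122 89:127,123 92:128,123 95:128,124 98:128,124 101:127,123 104:126,123 107:124,121 110:116,112 113:100,95 116:90,82 119:90,82 122:94,85
side3 nearend
36:179,105 39:177,104 42:172,103 45:155,105 48:151,104 51:148,103 54:146,101 57:144,10
[... 276 characters left out ...]
45,100
side3 farend
36:177,105 39:177,105 42:173,106 45:164,110 48:159,110 51:157,109 54:157,109 57:158,111 60:160,117 63:162,123 66:169,132 69:174,140 72:181,145 75:188,150 78:193,152 81:193,149 84:193,148 87:191,146 90:188,141 93:185,135 96:185,130 99:179,120 102:176,113 105:178,108 108:179,106 111:180,107 114:179,107 117:173,108 120:163,110 123:159,111 126:158,110 129:157,109 132:156,108 135:151,106
side3 blade
50:161,149 53:154,142 56:155,143 59:157,145 62:162,152 65:171,164 68:169,162 71:170,162 74:170,163 77:170,163 80:171,164 83:170,164 86:166,160 89:166,159 92:167,160 95:169,161 98:170,163 101:169,161 104:168,161 107:166,160 110:165,159 113:164,158 116:153,147 119:131,122 122:134,124
```

Run:
```python
from h import *
T,s=cur(); 
A=toolT(ST@rzT(0,(-.25,.0819),.1185));B=toolT(ST@rzT(0,(-.130,.0819),.1185));C=toolT(ST@rzT(0,(-.130,.0819),.155))
rows(T,A,2);rows(A,B,8);rows(B,C,4)
```

```text
n 2 row [-0.01, -0.03, 0.04, 1.75, -2.04, 5.48]
n 8 row [0.0, -0.0, 0.0, -14.48, -0.01, 3.9]
n 4 row [0.0, -0.0, 0.0, -2.37, 0.03, -8.81]
```

>>> carry_out:
  targets:
    - [0,0,0,1.75,-2,5.5,0]
    - [0,0,0,1.75,-2,5.5,0]
    - [0,0,0,0,0,0,0]
    - [0,0,0,-14.5,0,3.9,0]
    - [0,0,0,-14.5,0,3.9,0]
    - [0,0,0,-14.5,0,3.9,0]

```text
time: 5.4
ee_pos: [0.4028, 0.0184, 0.2689]
tool_rot: [[-0.959, -0.122, 0.257], [-0.117, 0.993, 0.035], [-0.259, 0.003, -0.966]]
ft_force: [-0.6, 0.6, -1.3]
width: 0.144
```

>>> carry_out:
  targets:
    - [0,0,0,-14.5,0,3.9,0]
    - [0,0,0,-14.5,0,3.9,0]
    - [0,0,0,-14.5,0,3.9,0]
    - [0,0,0,-14.5,0,3.9,0]
    - [0,0,0,-14.5,0,3.9,0]
    - [0,0,0,0,0,0,0]
    - [0,0,0,0,0,0,0]

```text
time: 5.98
ee_pos: [0.4768, 0.0274, 0.2685]
tool_rot: [[-0.959, -0.122, 0.256], [-0.117, 0.993, 0.034], [-0.258, 0.003, -0.966]]
ft_force: [-1.3, -0.7, -1.5]
width: 0.146
```

Run:
```python
from h import *
from rig import imaging
T,s=cur(); S=np.linalg.inv(ST)@spat(T); print(s['time'],S.round(4).tolist(),s['ft_force'],s['width'])
C=toolT(ST@rzT(0,(-.130,.0819),.1185+.045));rows(T,C,6)
out=[]
for nm,(x0,y0) in(('top',(255,125)),('side',(225,185))):
    F=imaging.grab_frame(nm);k=5;out.append(cv2.resize(F['image'][y0:y0+110,x0:x0+80],None,fx=k,fy=k,interpolation=cv2.INTER_CUBIC))
cv2.imwrite('pics/v4.png',np.hstack(out)[:,:,::-1])
```

```text
5.9833 [[1.0, -0.0009, 0.0014, -0.1302], [0.0009, 1.0, 0.0005, 0.082], [-0.0014, -0.0005, 1.0, 0.1177], [0.0, 0.0, 0.0, 1.0]] [-1.26555972 -0.70301659 -1.54405807] 0.14556117704119198
n 6 row [-0.0, -0.01, 0.01, -1.97, 0.01, -7.36]
```

View pics/v4.png

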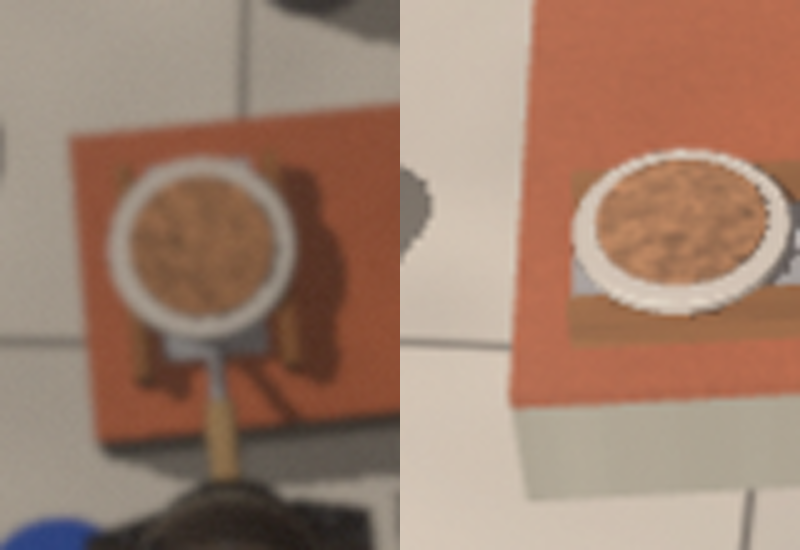

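The blade lies under the coaster, with its rear edge at (165-270, 350) and its tip just showing at (240,160). It is centred between the rails. Lift.

>>> carry_out:
  targets:
    - [0,0,0,-1,0,-3.7,0]
    - [0,0,0,-1.5,0,-5.5,0]
    - [0,0,0,-2,0,-7.4,0]
    - [0,0,0,-2,0,-7.4,0]
    - [0,0,0,-2,0,-7.4,0]
    - [0,0,0,-2,0,-7.4,0]
    - [0,0,0,-1,0,-3.7,0]
    - [0,0,0,0,0,0,0]
    - [0,0,0,0,0,0,0]

```text
time: 6.83
ee_pos: [0.4768, 0.0274, 0.3131]
tool_rot: [[-0.959, -0.122, 0.257], [-0.117, 0.993, 0.035], [-0.26, 0.003, -0.966]]
ft_force: [0.9, -0.2, -2.4]
width: 0.149
```

Run:
```python
from kin import *
import kin
from rig import imaging
T,s=cur(); S=np.linalg.inv(ST)@spat(T); print(s['time'],S.round(4).tolist(),s['ft_force'],s['wrist_torque'],s['width'],s['q'])
for nm in('top','side'):
    F=imaging.grab_frame(nm);pickle.dump(F,open(f'pics/{nm}5.pkl','wb'))
# coaster centre by colour? white ring mask in top
L=pickle.load(open('log.pkl','rb'));b=pickle.load(open('kin.pkl','rb'));kin.SG=b[1]
o=least_squares(res,b[2],args=(L,));print(o.cost,np.round(o.x,4));pickle.dump((o.cost,b[1],o.x),open('kin.pkl','wb'))
out=[cv2.resize(load('top5')['image'][110:210,255:355],None,fx=4,fy=4),cv2.resize(load('side5')['image'][160:260,220:320],None,fx=4,fy=4)]
cv2.imwrite('pics/v5.png',np.hstack(out)[:,:,::-1])
# simulate the flip options
load_fit()
X=np.linalg.inv(SP)@pickle.load(open('Tg.pkl','rb'))
for psi,foot in((-125,(.035,-.045)),(-130,(.035,-.035)),(-135,(.035,-.03)),(-140,(.04,-.03))):
    q=np.array(s['q']);A=spat(T);print(psi)
    W=[('mid',ST@rzT(psi/2,(-.05,.08),.25),8),('over',ST@tipT(foot,psi,0,.07),10)]+[(f'p{th}',ST@tipT(foot,psi,th,.07*max(0,1-th/25)),2) for th in range(10,111,10)]
    for nm,B,n in W:
        for Tt in interp(A,B,n):
            q0=q;q,e,a=ik(q,Tt@X)
        A=B;print('  ',nm,f'{e:.0f}/{a:.0f}',np.round(q).astype(int),'dq',np.abs(q-q0).max().round(1)) if e>1 or a>1 or nm in('over','p50','p90','p110') else 0
```

```text
6.8333 [[1.0, -0.0013, 0.0002, -0.13], [0.0013, 1.0, 0.0002, 0.0821], [-0.0002, -0.0002, 1.0, 0.1623], [0.0, 0.0, 0.0, 1.0]] [ 0.8701473  -0.21879139 -2.38537862] [-0.09346209  0.49057694 -0.06978789] 0.14901013642867109 [-22.35348048  11.89843936  14.95376718 124.13089715  -6.0154685
  29.43054354  93.73026397]
0.00046121433198710414 [-8.0000e-04  1.5701e+00 -3.1000e-03 -4.6100e-02  2.8540e-01 -1.0000e-03
  5.4100e-01  6.6000e-03 -7.0000e-04  4.5750e-01 -1.5000e-03 -4.0000e-04
  1.7810e-01]
-125
   over 0/0 [-33  53  41  61 -19  83 -28] dq 5.6
   p50 0/0 [ -6  32  23  91 -54  62  13] dq 5.5
   p90 0/0 [ 55  48 -34  94 -59  64  38] dq 4.5
   p110 0/0 [ 65  64 -42  91 -59  73  47] dq 4.2
-130
   over 0/0 [-31  55  41  56 -20  87 -32] dq 6.2
   p50 0/0 [ -8  31  24  92 -55  58   9] dq 6.0
   p90 0/0 [ 61  48 -43  99 -59  54  39] dq 4.5
   p110 0/0 [ 71  66 -49  97 -59  63  50] dq 4.3
-135
   over 0/0 [-29  57  42  52 -22  90 -37] dq 6.9
   p50 0/0 [ -9  30  25  94 -56  55   5] dq 6.5
   p90 0/0 [ 67  50 -52 103 -59  44  39] dq 5.0
   p110 0/0 [ 76  69 -56 103 -58  53  52] dq 4.5
-140
   over 0/0 [-27  60  42  46 -24  93 -41] dq 7.9
   p50 0/0 [-10  30  25  94 -56  52   1] dq 6.9
   p90 0/0 [ 71  54 -60 107 -59  34  39] dq 5.7
   p110 0/0 [ 81  74 -64 107 -58  42  55] dq 4.8
```

View pics/v5.png

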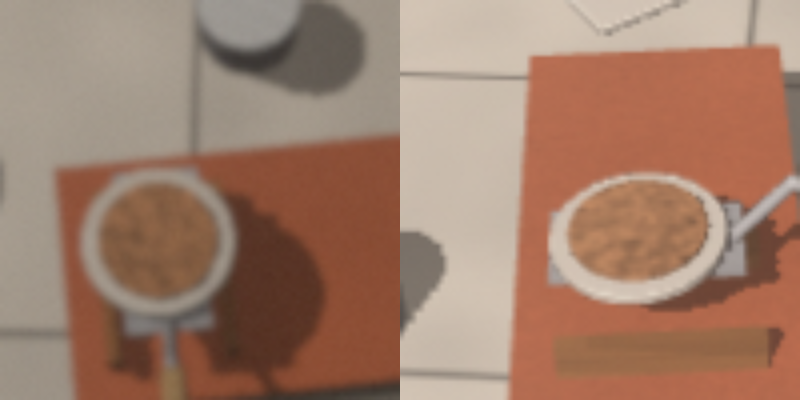

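Both views show the coaster resting on the blade, clear of the rails. Next I'll check the arm's range along candidate flip paths.

```bash
cat > sweep.py <<'E'
from kin import *
import kin
load_fit()
X=np.linalg.inv(SP)@pickle.load(open('Tg.pkl','rb'))
def jac(q):
    F=fk(q,kin.PP);J=np.zeros((6,7))
    for i in range(7):
        d=q.copy();d[i]+=.01;G=fk(d,kin.PP);J[:3,i]=(G[:3,3]-F[:3,3])/.01
        J[3:,i]=Ro.from_matrix(G[:3,:3]@F[:3,:3].T).as_rotvec()/.01
    return F,J
def track(q,T):
    for _ in range(3):
        F,J=jac(q);e=np.r_[T[:3,3]-F[:3,3],Ro.from_matrix(T[:3,:3]@F[:3,:3].T).as_rotvec()]
        W=np.r_[[1]*3,[.3]*3];Jw=J*W[:,None]
        q=q+Jw.T@np.linalg.solve(Jw@Jw.T+1e-9*np.eye(6),e*W)
    return q
def run(q,A,WP,verbose=0):
    m=999;at=''
    for nm,B,n in WP:
        for Tt in interp(A,B,n):
            q=track(q,Tt@X);k=np.minimum(q-LO,HI-q);
            if k.min()<m:m=k.min();at=f'{nm} j{k.argmin()+1}'
        A=B
        if verbose:print('  ',nm,np.round(q).astype(int))
    return m,at,q
def flipW(psi,foot,h0=.07,mid=(-.05,.08,.25),top=110):
    W=[('mid',ST@rzT(psi/2,mid[:2],mid[2]),6)] if mid else []
    return W+[('over',ST@tipT(foot,psi,0,h0),6)]+[(f'p{th}',ST@tipT(foot,psi,th,h0*max(0,1-th/25)),1) for th in range(5,top+1,5)]
E
python3 - <<'E'
from sweep import *
T,s=cur();q=np.array(s['q']);o=[]
for psi in(-60,-75,-90,-105,-120,-135,-150,-165,-180):
  for c in((0,-.04),(0,-.10)):
    d=np.array([np.cos(np.radians(psi)),np.sin(np.radians(psi))]);foot=np.array(c)-.05*d
    m=run(q,spat(T),flipW(psi,foot,mid=(-.05,.08,.25)));print(psi,c,round(m[0],1),m[1],np.round(m[2]).astype(int))
E
```

```text
-60 (0, -0.04) -40.3 p110 j6 [ 19  82   6  26 -78 146  26]
-60 (0, -0.1) -44.1 p110 j6 [ 23  97  -4  -7 -95 150  -8]
-75 (0, -0.04) -28.2 p110 j6 [ 23  73   6  47 -72 134  38]
-75 (0, -0.1) -32.6 p110 j6 [ 26  78   6  35 -76 139  30]
-90 (0, -0.04) -16.7 p110 j6 [ 27  66   5  64 -73 123  45]
-90 (0, -0.1) -20.7 p110 j6 [ 30  70   5  55 -74 127  40]
-105 (0, -0.04) -17.9 p110 j5 [ 30  60   5  80 -77 113  52]
-105 (0, -0.1) -17.4 p110 j5 [ 33  63   5  72 -77 116  48]
-120 (0, -0.04) -25.8 p110 j5 [ 31  54   6  95 -85 104  60]
-120 (0, -0.1) -24.0 p110 j5 [ 35  57   6  88 -83 107  56]
-135 (0, -0.04) -37.2 p110 j5 [ 31  50   7 110 -96  99  69]
-135 (0, -0.1) -34.0 p110 j5 [ 35  52   7 103 -93 100  64]
-150 (0, -0.04) -52.9 p105 j5 [  27   47    9  123 -112   97   78]
-150 (0, -0.1) -48.1 p110 j5 [  33   48    8  117 -107   97   74]
-165 (0, -0.04) -74.2 p105 j5 [  18   46   11  135 -133  102   85]
-165 (0, -0.1) -67.5 p105 j5 [  26   46   11  130 -126   99   82]
-180 (0, -0.04) -103.8 p110 j5 [  -1   49   18  144 -163  110   81]
-180 (0, -0.1) -145.4 p110 j4 [  58  154   39 -138  -30   59  -94]
```

Run:
```python
from sweep import *
L=pickle.load(open('log.pkl','rb'))
for i in range(len(L)-1):
    q,T=L[i];U=L[i+1][1]
    if np.abs(L[i+1][0]-q).max()<1:continue
    a=q.copy();b=q.copy()
    for Tt in interp(T,U,12):a=track(a,Tt)
    J=jac(L[i+1][0])[1];n=np.linalg.svd(J)[2][-1]
    print(i,'true',np.round(L[i+1][0]),'minnorm',np.round(a),'null',n.round(2))
```

```text
0 true [-72.  16.   3. 114.  19.  48.  -3.] minnorm [-72.  16.   3. 114.  19.  48.  -3.] null [-0.6  -0.03  0.71  0.06 -0.25 -0.08  0.24]
1 true [-72.  14.   7. 123.  31.  39.  -5.] minnorm [-71.  14.   7. 123.  32.  39.  -5.] null [-0.62 -0.02  0.71  0.06 -0.23 -0.11  0.22]
2 true [-70.  13.  14. 130.  50.  30. -11.] minnorm [-70.  13.  14. 130.  50.  30. -11.] null [ 0.62  0.01 -0.71 -0.06  0.2   0.14 -0.2 ]
4 true [-51.  17.   4. 118.  17.  35.  29.] minnorm [-51.  18.   4. 118.  17.  35.  29.] null [-0.57 -0.02  0.67  0.06 -0.34 -0.07  0.32]
5 true [-50.  27.   6. 120.  20.  24.  27.] minnorm [-50.  27.   6. 120.  19.  24.  27.] null [-0.42 -0.    0.52  0.04 -0.55 -0.09  0.5 ]
6 true [-48.  16.   3. 115.  15.  39.  33.] minnorm [-48.  16.   3. 115.  15.  39.  33.] null [-0.59 -0.03  0.69  0.06 -0.3  -0.07  0.28]
8 true [-25.   4.  15. 140.  -1.  21.  87.] minnorm [-18.   4.   8. 140.   0.  21.  86.] null [-0.67 -0.04  0.71  0.06 -0.13 -0.01  0.15]
11 true [-20.  16.  13. 126.  -9.  23.  96.] minnorm [-21.  16.  13. 126.  -9.  23.  97.] null [-0.5   0.    0.59  0.05 -0.45  0.01  0.44]
12 true [-22.  12.  15. 124.  -6.  29.  94.] minnorm [-22.  12.  15. 124.  -6.  29.  94.] null [ 0.59  0.01 -0.68 -0.06  0.3  -0.   -0.3 ]
```

```bash
nproc
cat > search.py <<'E'
from sweep import *
import sweep,sys
from multiprocessing import Pool
T=pickle.load(open('log.pkl','rb'))[-1];Q0,A0=T[0],spat(T[1])
def track1(q,T,k=[0]):
    F,J=jac(q);e=np.r_[T[:3,3]-F[:3,3],Ro.from_matrix(T[:3,:3]@F[:3,:3].T).as_rotvec()]
    W=np.r_[[1]*3,[.3]*3];Jw=J*W[:,None]
    return q+Jw.T@np.linalg.solve(Jw@Jw.T+1e-9*np.eye(6),e*W)
sweep.track=track1
def one(seed):
    r=np.random.default_rng(seed);psi=r.uniform(-140,-85);nv=r.integers(0,4)
    d=np.array([np.cos(np.radians(psi)),np.sin(np.radians(psi))]);c=np.array([r.uniform(-.03,.03),r.uniform(-.1,-.05)])
    foot=c-.05*d; V=[]
    for _ in range(nv):
        a=r.uniform(-40,40);R=r.uniform(.45,.8);p=np.array([R*np.cos(np.radians(a)),R*np.sin(np.radians(a))])
        V.append(rzT(r.uniform(-170,60),p,r.uniform(.2,.5)))
    W=[(f'v{i}',v,8) for i,v in enumerate(V)]+flipW(psi,foot,mid=None if nv else (-.05,.08,.25),top=105)
    try: m=run(Q0,A0,W)
    except Exception: return -999,'',seed,psi,foot,V
    return m[0],m[1],seed,psi,foot,V
if __name__=='__main__':
    with Pool() as p: R=p.map(one,range(int(sys.argv[1])),chunksize=10)
    R.sort(key=lambda x:-x[0])
    for m,at,sd,psi,foot,V in R[:8]:
        print(round(m,1),at,sd,round(psi),foot.round(3),[(np.round(v[:3,3],2).tolist(),round(np.degrees(np.arctan2(v[1,0],v[0,0])))) for v in V])
E
time OMP_NUM_THREADS=1 timeout 400 python3 search.py 1500
```

```text
4
6.0 p105 j5 107 -104 [ 0.013 -0.015] [([0.48, -0.01, 0.5], -74), ([0.66, -0.33, 0.27], -117), ([0.39, -0.29, 0.49], -6)]
4.8 p105 j5 1150 -114 [ 0.048 -0.027] [([0.49, -0.12, 0.46], 28), ([0.45, 0.28, 0.28], -62), ([0.69, 0.14, 0.2], -33)]
4.5 p105 j5 1423 -112 [ 0.014 -0.013] [([0.44, -0.22, 0.45], -23), ([0.48, 0.02, 0.44], -118)]
3.2 p105 j5 73 -113 [ 0.006 -0.005] [([0.43, -0.18, 0.25], 27), ([0.62, 0.32, 0.23], -152), ([0.71, -0.05, 0.25], -143)]
2.8 p105 j6 1440 -95 [-0.021 -0.017] [([0.51, -0.02, 0.46], 5), ([0.39, 0.26, 0.25], -110)]
0.5 p105 j5 778 -126 [ 0.014 -0.047] [([0.4, -0.23, 0.42], -46), ([0.48, 0.3, 0.42], -84)]
0.4 v0 j7 297 -136 [ 0.024 -0.05 ] [([0.4, -0.22, 0.35], 36), ([0.62, 0.4, 0.23], -119)]
-0.4 v2 j6 1358 -102 [ 0.039 -0.015] [([0.63, -0.44, 0.32], -40), ([0.42, -0.19, 0.35], -31), ([0.54, 0.38, 0.45], -113)]
real	1m42.426s
user	6m41.901s
sys	0m0.266s
```

```bash
sed -i 's/h0\*max(0,1-th\/25)/max(0,h0-.0033*th if h0>.05 else h0-.002*th)/' sweep.py
cat > s2.py <<'E'
from search import *
base=[one(s)[3:] for s in(107,1150,1423,1440)]
def two(seed,b=None,sc=1):
    r=np.random.default_rng(seed);psi,foot,V=b if b is not None else base[seed%len(base)]
    psi=np.clip(psi+r.normal(0,5)*sc,-125,-88);foot=np.array([r.uniform(.0,.035),r.uniform(-.05,-.035)]) if b is None else foot
    N=[]
    for v in V:
        y=np.degrees(np.arctan2(v[1,0],v[0,0]))+r.normal(0,12)*sc;p=v[:3,3]+r.normal(0,.03,3)*sc
        N.append(rzT(y,p[:2],np.clip(p[2],.2,.5)))
    W=[(f'v{i}',v,8) for i,v in enumerate(N)]+flipW(psi,foot,h0=.045,mid=None,top=105)
    try:m=run(Q0,A0,W)
    except Exception:return -999,'',seed,psi,foot,N
    return m[0],m[1],seed,psi,foot,N
if __name__=='__main__':
    with Pool() as p:
        R=p.map(two,range(900),chunksize=10);R.sort(key=lambda x:-x[0])
        for it in range(2):
            tops=[r[3:] for r in R[:6]]
            R+=p.starmap(two,[(10000*(it+1)+i,tops[i%6],.6) for i in range(300)],chunksize=10);R.sort(key=lambda x:-x[0])
    pickle.dump(R[:20],open('best.pkl','wb'))
    for m,at,sd,psi,foot,V in R[:5]:
        print(round(m,1),at,sd,round(psi),foot.round(3),[(np.round(v[:3,3],2).tolist(),round(np.degrees(np.arctan2(v[1,0],v[0,0])))) for v in V])
E
time OMP_NUM_THREADS=1 timeout 500 python3 s2.py
```

```text
12.7 v0 j6 20204 -108 [ 0.    -0.049] [([0.46, -0.01, 0.5], -87), ([0.73, -0.42, 0.22], -87), ([0.4, -0.34, 0.5], 14)]
12.6 p105 j5 10198 -108 [ 0.    -0.049] [([0.46, 0.02, 0.5], -75), ([0.73, -0.38, 0.2], -104), ([0.4, -0.35, 0.5], 12)]
12.5 v2 j7 20278 -106 [ 0.    -0.049] [([0.49, -0.04, 0.5], -74), ([0.71, -0.37, 0.21], -91), ([0.39, -0.37, 0.5], 12)]
12.5 v1 j2 20177 -109 [ 0.025 -0.039] [([0.54, -0.05, 0.4], 45), ([0.37, 0.24, 0.26], -112)]
12.5 over j2 20005 -107 [ 0.    -0.049] [([0.44, -0.02, 0.46], -102), ([0.72, -0.4, 0.2], -105), ([0.38, -0.38, 0.5], 1)]
real	1m51.164s
user	7m2.627s
sys	0m0.271s
```

```bash
cat > go.py <<'E'
from search import *
b=[r for r in pickle.load(open('best.pkl','rb')) if r[2]==20177][0]
psi,foot,V=b[3:]
over=ST@tipT(foot,psi,0,.045)
SEG=[('A',V[0],[12,6]),('B',V[1],[12,12,12,12]),('C',over,[10,10,10])]
def emit(T,q,segs):
    A=spat(T);cum=T
    for nm,B,ns in segs:
        N=sum(ns);pts=list(interp(A,B,N));k=0
        for n in ns:
            k+=n;nxt=toolT(pts[k-1]);X=np.linalg.inv(cum)@nxt;xi=np.real(logm(X));E=expm(xi/n)
            r=np.round(np.r_[Ro.from_matrix(E[:3,:3]).as_rotvec(degrees=True),E[:3,3]*1000],2)
            mx=0;zs=[]
            for _ in range(n):
                M=np.eye(4);M[:3,:3]=Ro.from_rotvec(r[:3],degrees=True).as_matrix();M[:3,3]=r[3:]/1000
                cum=cum@M;q1=track(q,cum);mx=max(mx,np.abs(q1-q).max());q=q1
            print(nm,n,r.tolist(),'q',np.round(q).astype(int).tolist(),'dq',mx.round(1),'marg',np.minimum(q-LO,HI-q).min().round(1),'grip',spat(cum)[:3,3].round(3))
        A=B
    return cum,q
E
python3 - <<'E'
from go import *
T,s=cur();print(round(psi,1),foot)
c,q=emit(T,np.array(s['q']),SEG)
m=run(q,spat(c),flipW(psi,foot,h0=.045,mid=None,top=110)[1:],1);print(m[:2])
E
```

```text
-108.9 [ 0.02498032 -0.03906319]
A 12 [-0.55, 0.0, -2.06, -3.41, -6.07, -12.84] q [-12, 4, 15, 109, -12, 56, 131] dq 3.4 marg 20.7 grip [ 0.536 -0.019  0.321]
A 6 [-0.56, 0.01, -2.06, -1.99, -5.81, -13.23] q [-9, 4, 18, 98, -14, 70, 148] dq 2.8 marg 16.2 grip [ 0.544 -0.045  0.401]
B 12 [0.85, -0.01, 3.16, 1.27, 9.48, 2.78] q [-16, -3, 7, 110, 1, 58, 86] dq 5.5 marg 13.7 grip [0.5   0.025 0.365]
B 12 [0.85, -0.01, 3.16, 5.45, 7.5, 1.64] q [-21, -1, -6, 113, 15, 61, 23] dq 5.4 marg 15.8 grip [0.455 0.096 0.329]
B 12 [0.85, -0.01, 3.17, 7.46, 3.22, 1.09] q [-29, 7, -11, 110, 16, 70, -29] dq 4.7 marg 23.4 grip [0.41  0.166 0.293]
B 12 [0.85, -0.01, 3.16, 6.41, -1.43, 1.35] q [-35, 14, -10, 106, 9, 74, -71] dq 3.8 marg 30.4 grip [0.366 0.237 0.258]
C 10 [-0.09, -0.0, -0.32, 1.13, 12.46, 3.25] q [-29, 22, -6, 99, 12, 71, -58] dq 1.4 marg 34.9 grip [0.486 0.195 0.224]
C 10 [-0.08, 0.0, -0.31, 0.42, 12.45, 3.44] q [-23, 32, -3, 88, 14, 70, -47] dq 1.3 marg 35.8 grip [0.606 0.153 0.19 ]
C 10 [-0.09, 0.0, -0.32, -0.27, 12.4, 3.62] q [-17, 42, -2, 74, 15, 72, -37] dq 1.7 marg 34.0 grip [0.726 
[... 172 characters left out ...]
 35 -13  82  -2  59 -19]
   p30 [  7  35 -15  83  -6  59 -14]
   p35 [ 12  34 -18  83 -11  58  -9]
   p40 [ 17  34 -20  84 -15  59  -4]
   p45 [ 22  35 -23  84 -20  59   1]
   p50 [ 26  36 -25  84 -24  60   5]
   p55 [ 31  37 -27  84 -27  62  10]
   p60 [ 35  39 -29  84 -31  64  14]
   p65 [ 39  41 -31  84 -34  66  18]
   p70 [ 42  43 -32  83 -36  68  21]
   p75 [ 45  46 -34  82 -39  70  24]
   p80 [ 48  48 -35  82 -41  73  27]
   p85 [ 50  51 -36  81 -43  75  29]
   p90 [ 52  55 -37  80 -44  78  31]
   p95 [ 54  58 -38  78 -46  81  33]
   p100 [ 55  62 -39  77 -47  83  34]
   p105 [ 56  65 -39  75 -48  86  35]
   p110 [ 57  69 -40  74 -49  89  36]
(np.float64(10.078996588160905), 'p110 j5')
```

>>> carry_out:
  targets:
    - [-0.27,0,-1.03,-1.7,-3.03,-6.42,0]
    - [-0.28,0,-1.03,-1.71,-3.04,-6.42,0]
    - [-0.55,0,-2.06,-3.41,-6.07,-12.84,0]
    - [-0.55,0,-2.06,-3.41,-6.07,-12.84,0]
    - [-0.55,0,-2.06,-3.41,-6.07,-12.84,0]
    - [-0.55,0,-2.06,-3.41,-6.07,-12.84,0]
    - [-0.55,0,-2.06,-3.41,-6.07,-12.84,0]
    - [-0.55,0,-2.06,-3.41,-6.07,-12.84,0]
    - [-0.55,0,-2.06,-3.41,-6.07,-12.84,0]
    - [-0.55,0,-2.06,-3.41,-6.07,-12.84,0]
    - [-0.55,0,-2.06,-3.41,-6.07,-12.84,0]
    - [-0.55,0,-2.06,-3.41,-6.07,-12.84,0]

```text
time: 7.93
ee_pos: [0.4966, -0.0367, 0.4587]
tool_rot: [[-0.832, -0.508, 0.222], [-0.49, 0.861, 0.134], [-0.259, 0.003, -0.966]]
ft_force: [0.6, 0.5, -1.8]
width: 0.143
```

>>> carry_out:
  targets:
    - [-0.55,0,-2.06,-3.41,-6.07,-12.84,0]
    - [-0.56,0.01,-2.06,-1.99,-5.81,-13.23,0]
    - [-0.56,0.01,-2.06,-1.99,-5.81,-13.23,0]
    - [-0.56,0.01,-2.06,-1.99,-5.81,-13.23,0]
    - [-0.56,0.01,-2.06,-1.99,-5.81,-13.23,0]
    - [-0.56,0.01,-2.06,-1.99,-5.81,-13.23,0]
    - [-0.28,0,-1.03,-1,-2.91,-6.6,0]
    - [-0.28,0,-1.03,-1,-2.91,-6.6,0]
    - [0,0,0,0,0,0,0]

```text
time: 8.68
ee_pos: [0.5145, -0.0753, 0.5521]
tool_rot: [[-0.679, -0.712, 0.181], [-0.687, 0.702, 0.187], [-0.26, 0.002, -0.966]]
ft_force: [0.9, -0.1, -1.9]
width: 0.145
```

Run:
```python
from go import *
T,s=cur();print(s['time'],s['q'],s['ft_force'],s['wrist_torque'],s['width'],spat(T)[:3,3])
emit(T,np.array(s['q']),SEG[1:])
```

```text
8.6833 [ -8.23700927   4.70096538  16.68581025  97.37183378 -14.43877804
  69.73139874 147.69005254] [ 0.90102484 -0.14147919 -1.94996191] [-0.3549642   0.30258992  0.01188162] 0.14501975858404817 [ 0.54515083 -0.04563752  0.40138366]
B 12 [0.85, -0.01, 3.16, 1.28, 9.5, 2.78] q [-15, -3, 6, 110, 1, 58, 86] dq 5.5 marg 13.8 grip [0.5   0.025 0.365]
B 12 [0.85, -0.01, 3.16, 5.46, 7.51, 1.65] q [-21, -1, -7, 113, 15, 61, 23] dq 5.4 marg 15.9 grip [0.455 0.096 0.33 ]
B 12 [0.85, -0.01, 3.16, 7.49, 3.21, 1.1] q [-28, 7, -12, 110, 16, 70, -29] dq 4.7 marg 23.4 grip [0.411 0.166 0.294]
B 12 [0.85, -0.01, 3.17, 6.42, -1.43, 1.36] q [-35, 14, -11, 106, 9, 74, -71] dq 3.8 marg 30.4 grip [0.366 0.237 0.258]
C 10 [-0.08, -0.0, -0.32, 1.13, 12.45, 3.26] q [-28, 22, -7, 99, 12, 71, -58] dq 1.4 marg 34.8 grip [0.486 0.195 0.224]
C 10 [-0.09, 0.0, -0.32, 0.43, 12.44, 3.44] q [-22, 32, -4, 88, 14, 70, -47] dq 1.3 marg 35.7 grip [0.606 0.153 0.19 ]
C 10 [-0.08, 0.0, -0.31, -0.28, 12.4, 3.63] q [-17, 43, -3, 74, 15, 72, -37] dq 1.7 marg 33.9 grip [0.726 0.111 0.156]
```

>>> carry_out:
  targets:
    - [0.42,0,1.58,0.64,4.75,1.39,0]
    - [0.43,0,1.58,0.64,4.75,1.39,0]
    - [0.85,-0.01,3.16,1.28,9.5,2.78,0]
    - [0.85,-0.01,3.16,1.28,9.5,2.78,0]
    - [0.85,-0.01,3.16,1.28,9.5,2.78,0]
    - [0.85,-0.01,3.16,1.28,9.5,2.78,0]
    - [0.85,-0.01,3.16,1.28,9.5,2.78,0]
    - [0.85,-0.01,3.16,1.28,9.5,2.78,0]
    - [0.85,-0.01,3.16,1.28,9.5,2.78,0]
    - [0.85,-0.01,3.16,1.28,9.5,2.78,0]
    - [0.85,-0.01,3.16,1.28,9.5,2.78,0]
    - [0.85,-0.01,3.16,1.28,9.5,2.78,0]

```text
time: 9.68
ee_pos: [0.4588, 0.0133, 0.5177]
tool_rot: [[-0.954, -0.16, 0.255], [-0.154, 0.987, 0.045], [-0.259, 0.003, -0.966]]
ft_force: [-0.8, 0.8, -2.7]
width: 0.146
```

>>> carry_out:
  targets:
    - [0.85,-0.01,3.16,1.28,9.5,2.78,0]
    - [0.85,-0.01,3.16,5.46,7.51,1.65,0]
    - [0.85,-0.01,3.16,5.46,7.51,1.65,0]
    - [0.85,-0.01,3.16,5.46,7.51,1.65,0]
    - [0.85,-0.01,3.16,5.46,7.51,1.65,0]
    - [0.85,-0.01,3.16,5.46,7.51,1.65,0]
    - [0.85,-0.01,3.16,5.46,7.51,1.65,0]
    - [0.85,-0.01,3.16,5.46,7.51,1.65,0]
    - [0.85,-0.01,3.16,5.46,7.51,1.65,0]
    - [0.85,-0.01,3.16,5.46,7.51,1.65,0]
    - [0.85,-0.01,3.16,5.46,7.51,1.65,0]
    - [0.85,-0.01,3.16,5.46,7.51,1.65,0]

```text
time: 10.68
ee_pos: [0.4196, 0.1119, 0.4819]
tool_rot: [[-0.836, 0.501, 0.225], [0.484, 0.866, -0.127], [-0.259, 0.003, -0.966]]
ft_force: [-0.4, 0.7, -3.0]
width: 0.139
```

>>> carry_out:
  targets:
    - [0.85,-0.01,3.16,5.46,7.51,1.65,0]
    - [0.85,-0.01,3.16,7.49,3.21,1.1,0]
    - [0.85,-0.01,3.16,7.49,3.21,1.1,0]
    - [0.85,-0.01,3.16,7.49,3.21,1.1,0]
    - [0.85,-0.01,3.16,7.49,3.21,1.1,0]
    - [0.85,-0.01,3.16,7.49,3.21,1.1,0]
    - [0.85,-0.01,3.16,7.49,3.21,1.1,0]
    - [0.85,-0.01,3.16,7.49,3.21,1.1,0]
    - [0.85,-0.01,3.16,7.49,3.21,1.1,0]
    - [0.85,-0.01,3.16,7.49,3.21,1.1,0]
    - [0.85,-0.01,3.16,7.49,3.21,1.1,0]
    - [0.85,-0.01,3.16,7.49,3.21,1.1,0]

```text
time: 11.68
ee_pos: [0.3969, 0.2007, 0.446]
tool_rot: [[-0.341, 0.935, 0.094], [0.904, 0.354, -0.242], [-0.259, 0.003, -0.966]]
ft_force: [0.0, 0.2, -2.0]
width: 0.146
```

>>> carry_out:
  targets:
    - [0.85,-0.01,3.16,7.49,3.21,1.1,0]
    - [0.85,-0.01,3.17,6.42,-1.43,1.36,0]
    - [0.85,-0.01,3.17,6.42,-1.43,1.36,0]
    - [0.85,-0.01,3.17,6.42,-1.43,1.36,0]
    - [0.85,-0.01,3.17,6.42,-1.43,1.36,0]
    - [0.85,-0.01,3.17,6.42,-1.43,1.36,0]
    - [0.85,-0.01,3.17,6.42,-1.43,1.36,0]
    - [0.85,-0.01,3.17,6.42,-1.43,1.36,0]
    - [0.85,-0.01,3.17,6.42,-1.43,1.36,0]
    - [0.85,-0.01,3.17,6.42,-1.43,1.36,0]
    - [0.85,-0.01,3.17,6.42,-1.43,1.36,0]
    - [0.42,0,1.59,3.21,-0.72,0.68,0]

```text
time: 12.68
ee_pos: [0.3807, 0.2685, 0.4115]
tool_rot: [[0.284, 0.956, -0.073], [0.923, -0.293, -0.249], [-0.259, 0.003, -0.966]]
ft_force: [-0.9, -0.4, -2.1]
width: 0.146
```

>>> carry_out:
  targets:
    - [0.42,0,1.59,3.21,-0.72,0.68,0]
    - [0,0,0,0,0,0,0]
    - [0,0,0,0,0,0,0]

```text
time: 12.93
ee_pos: [0.3811, 0.2708, 0.4105]
tool_rot: [[0.306, 0.949, -0.079], [0.916, -0.316, -0.247], [-0.26, 0.003, -0.966]]
ft_force: [-0.2, 0.2, -2.8]
width: 0.149
```

Run:
```python
from go import *
from rig import imaging
T,s=cur();S=spat(T);print(s['time'],s['q'],s['ft_force'],s['wrist_torque'],s['width'],S[:3,3])
emit(T,np.array(s['q']),SEG[2:])
out=[]
c=S[:3,3]+S[:3,:3]@np.array([.133,0,-.03])
for nm in('top','side'):
    F=imaging.grab_frame(nm);u=proj(F,c)[0].astype(int);x0=np.clip(u[0]-50,0,540);y0=np.clip(u[1]-50,0,300);print(nm,u)
    out.append(cv2.resize(F['image'][y0:y0+100,x0:x0+100],None,fx=4,fy=4,interpolation=cv2.INTER_CUBIC))
cv2.imwrite('pics/v6.png',np.hstack(out)[:,:,::-1])
```

```text
12.9333 [-34.92346471  12.43831146 -10.63069739 107.30592461   9.32718952
  74.22089023 -67.67800494] [-0.15493502  0.21031306 -2.79823358] [ 0.50548932 -0.17058269  0.02877984] 0.148757651766686 [0.36692642 0.2306447  0.25971142]
C 10 [-0.06, 0.0, -0.21, 0.71, 12.43, 3.43] q [-28, 22, -6, 100, 13, 71, -56] dq 1.3 marg 35.2 grip [0.487 0.191 0.225]
C 10 [-0.05, 0.0, -0.21, 0.25, 12.42, 3.56] q [-22, 32, -3, 89, 14, 70, -46] dq 1.3 marg 36.0 grip [0.606 0.151 0.191]
C 10 [-0.06, 0.0, -0.21, -0.2, 12.39, 3.68] q [-17, 43, -2, 74, 15, 72, -36] dq 1.7 marg 34.0 grip [0.726 0.111 0.156]
top [261 317]
side [457 205]
```

View pics/v6.png

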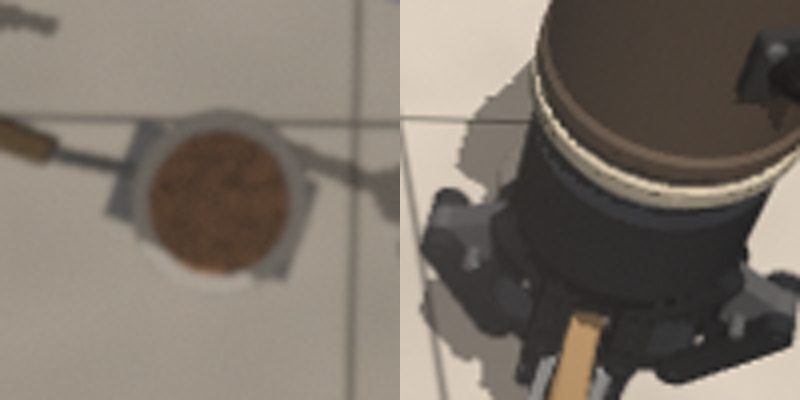

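The coaster still sits centred on the blade, ring centre at (220,200). Continue to the flip position.

>>> carry_out:
  targets:
    - [-0.03,0,-0.1,0.35,4,1.1,0]
    - [-0.03,0,-0.11,0.36,8.4,2.3,0]
    - [-0.06,0,-0.21,0.71,12.43,3.43,0]
    - [-0.06,0,-0.21,0.71,12.43,3.43,0]
    - [-0.06,0,-0.21,0.71,12.43,3.43,0]
    - [-0.06,0,-0.21,0.71,12.43,3.43,0]
    - [-0.06,0,-0.21,0.71,12.43,3.43,0]
    - [-0.06,0,-0.21,0.71,12.43,3.43,0]
    - [-0.06,0,-0.21,0.71,12.43,3.43,0]
    - [-0.06,0,-0.21,0.71,12.43,3.43,0]
    - [-0.06,0,-0.21,0.71,12.43,3.43,0]

```text
time: 13.95
ee_pos: [0.5007, 0.2307, 0.3762]
tool_rot: [[0.272, 0.96, -0.069], [0.926, -0.281, -0.25], [-0.26, 0.004, -0.966]]
ft_force: [0.2, 1.1, -2.0]
width: 0.145
```

>>> carry_out:
  targets:
    - [-0.05,0,-0.21,0.25,12.42,3.56,0]
    - [-0.05,0,-0.21,0.25,12.42,3.56,0]
    - [-0.05,0,-0.21,0.25,12.42,3.56,0]
    - [-0.05,0,-0.21,0.25,12.42,3.56,0]
    - [-0.05,0,-0.21,0.25,12.42,3.56,0]
    - [-0.05,0,-0.21,0.25,12.42,3.56,0]
    - [-0.05,0,-0.21,0.25,12.42,3.56,0]
    - [-0.05,0,-0.21,0.25,12.42,3.56,0]
    - [-0.05,0,-0.21,0.25,12.42,3.56,0]
    - [-0.05,0,-0.21,0.25,12.42,3.56,0]

```text
time: 14.78
ee_pos: [0.6187, 0.1912, 0.3417]
tool_rot: [[0.237, 0.97, -0.06], [0.936, -0.245, -0.253], [-0.26, 0.003, -0.966]]
ft_force: [-0.2, 0.8, -2.1]
width: 0.144
```

>>> carry_out:
  targets:
    - [-0.06,0,-0.21,-0.2,12.39,3.5,0]
    - [-0.06,0,-0.21,-0.2,12.39,3.5,0]
    - [-0.06,0,-0.21,-0.2,12.39,3.5,0]
    - [-0.06,0,-0.21,-0.2,12.39,3.5,0]
    - [-0.06,0,-0.21,-0.2,12.39,3.5,0]
    - [-0.06,0,-0.21,-0.2,12.39,3.5,0]
    - [-0.06,0,-0.21,-0.2,12.39,3.5,0]
    - [-0.06,0,-0.21,-0.2,10,2.5,0]
    - [-0.06,0,-0.21,-0.2,7,2,0]
    - [-0.06,0,-0.21,-0.2,4,1,0]
    - [0,0,0,0,0,0,0]
    - [0,0,0,0,0,0,0]

```text
time: 15.78
ee_pos: [0.7201, 0.1575, 0.314]
tool_rot: [[0.202, 0.978, -0.051], [0.944, -0.208, -0.255], [-0.26, 0.003, -0.966]]
ft_force: [-0.7, -0.4, -1.5]
width: 0.146
```

```bash
cat > fl.py <<'E'
from go import *
def flipseg(T,q,foot,psi,ths,hs,n):
    # each (th,h) waypoint reached with n identical rows, pivot about tip
    cum=T
    for th,h,k in zip(ths,hs,n):
        nxt=toolT(ST@tipT(foot,psi,th,h));X=np.linalg.inv(cum)@nxt;E=expm(np.real(logm(X))/k)
        r=np.round(np.r_[Ro.from_matrix(E[:3,:3]).as_rotvec(degrees=True),E[:3,3]*1000],2)
        M=np.eye(4);M[:3,:3]=Ro.from_rotvec(r[:3],degrees=True).as_matrix();M[:3,3]=r[3:]/1000;mx=0
        for _ in range(k): cum=cum@M;q1=track(q,cum);mx=max(mx,np.abs(q1-q).max());q=q1
        S=np.linalg.inv(ST)@spat(cum);t=S[:3,3]+S[:3,:3]@[.185,0,-.038]
        print(f'th{th} n{k}',r.tolist(),'marg',np.minimum(q-LO,HI-q).min().round(1),'dq',mx.round(1),'tip',t.round(3),'grip z',S[2,3].round(3))
E
python3 - <<'E'
from fl import *
T,s=cur();S=np.linalg.inv(ST)@spat(T);q=np.array(s['q'])
tip=S[:3,3]+S[:3,:3]@[.185,0,-.038];print(s['time'],np.round(q),s['ft_force'],'tip in step',tip,'yaw',np.degrees(np.arctan2(S[1,0],S[0,0])),'level',S[2].round(4))
ft=(.030,-.035)
flipseg(T,q,ft,-109,[12,20,35,50,65,80,92,104],[.016,.002,.001,.001,.001,.001,.001,.001],[6,4,4,4,4,4,3,3])
E
```

```text
15.7833 [-17.  41.  -3.  75.  16.  72. -38.] [-0.73980958 -0.42259222 -1.54723229] tip in step [ 0.01013411 -0.03233883  0.12518508] yaw -108.92962956031236 level [-1.000e-04 -1.000e-04  1.000e+00  1.632e-01]
th12 n6 [0.0, 2.0, 0.02, -6.82, 3.32, 0.04] marg 41.0 dq 1.5 tip [ 0.03  -0.035  0.089] grip z 0.165
th20 n4 [0.0, 2.0, 0.01, -8.53, 0.0, -2.31] marg 44.9 dq 1.7 tip [ 0.03  -0.035  0.075] grip z 0.174
th35 n4 [0.0, 3.75, 0.01, -16.2, 0.05, -10.4] marg 47.3 dq 3.7 tip [ 0.03  -0.035  0.074] grip z 0.211
th50 n4 [0.01, 3.75, 0.02, -16.15, 0.05, -10.65] marg 36.6 dq 3.7 tip [ 0.03  -0.035  0.074] grip z 0.24
th65 n4 [-0.0, 3.75, 0.01, -16.15, 0.04, -10.65] marg 26.5 dq 3.4 tip [ 0.03  -0.035  0.074] grip z 0.258
th80 n4 [-0.0, 3.75, 0.01, -16.15, 0.05, -10.65] marg 19.4 dq 2.6 tip [ 0.03  -0.035  0.074] grip z 0.263
th92 n3 [0.0, 4.0, 0.02, -16.87, 0.04, -10.4] marg 15.3 dq 2.6 tip [ 0.031 -0.032  0.074] grip z 0.258
th104 n3 [0.0, 4.0, 0.01, -17.05, 0.05, -11.38] marg 12.3 dq 2.9 tip [ 0.031 -0.032  0.075] grip z 0.245
```

>>> carry_out:
  targets:
    - [0,2,0.02,-6.82,3.32,0,0]
    - [0,2,0.02,-6.82,3.32,0,0]
    - [0,2,0.02,-6.82,3.32,0,0]
    - [0,2,0.02,-6.82,3.32,0,0]
    - [0,2,0.02,-6.82,3.32,0,0]
    - [0,2,0.02,-6.82,3.32,0,0]
    - [0,2,0,-8.5,0,-2.3,0]
    - [0,2,0,-8.5,0,-2.3,0]
    - [0,2,0,-8.5,0,-2.3,0]
    - [0,2,0,-8.5,0,-2.3,0]

```text
time: 16.62
ee_pos: [0.7241, 0.0784, 0.3316]
tool_rot: [[0.21, 0.977, 0.025], [0.974, -0.212, 0.086], [0.089, 0.006, -0.996]]
ft_force: [0.6, 0.4, -2.7]
width: 0.148
```

Run:
```python
from fl import *
from rig import imaging
T,s=cur();S=np.linalg.inv(ST)@spat(T);q=np.array(s['q'])
tip=S[:3,3]+S[:3,:3]@[.185,0,-.038];print(s['time'],np.round(q),s['ft_force'],'tip in step',tip,'pitch',np.degrees(np.arcsin(-S[2,0])))
for nm in('top','side'): pickle.dump(imaging.grab_frame(nm),open(f'pics/{nm}7.pkl','wb'))
flipseg(T,q,(.030,-.035),-109,[35,50,65,80,92,106],[.001]*6,[4,4,4,4,3,4])
F=load('side7');c=ST[:3,3]+ST[:3,:3]@np.array([.03,-.035,.1]);print(proj(F,c),proj(load('top7'),c))
```

```text
16.6167 [ -2.  37. -11.  80.   2.  61. -24.] [ 0.64946012  0.42108208 -2.72510533] tip in step [ 0.03046612 -0.03673934  0.07594146] pitch 20.162312896213656
th35 n4 [0.04, 3.71, 0.0, -15.7, -0.08, -9.99] marg 47.3 dq 3.6 tip [ 0.03  -0.035  0.074] grip z 0.211
th50 n4 [0.0, 3.75, 0.01, -16.15, 0.05, -10.65] marg 36.5 dq 3.7 tip [ 0.03  -0.035  0.074] grip z 0.24
th65 n4 [0.0, 3.75, 0.02, -16.16, 0.04, -10.65] marg 26.4 dq 3.4 tip [ 0.03  -0.035  0.074] grip z 0.258
th80 n4 [0.0, 3.75, 0.01, -16.15, 0.04, -10.64] marg 19.3 dq 2.6 tip [ 0.03  -0.035  0.074] grip z 0.263
th92 n3 [0.0, 4.0, 0.02, -16.86, 0.04, -10.4] marg 15.2 dq 2.6 tip [ 0.031 -0.032  0.074] grip z 0.258
th106 n4 [0.0, 3.5, 0.01, -14.88, 0.05, -10.03] marg 11.7 dq 2.5 tip [ 0.031 -0.032  0.075] grip z 0.242
[[270.73104603 192.79444392]] [[341.55510842 160.84618599]]
```

Force still shows the coaster's weight on the blade at a 20° pitch. Continue the flip.

>>> carry_out:
  targets:
    - [0,3.7,0,-15.7,0,-10,0]
    - [0,3.7,0,-15.7,0,-10,0]
    - [0,3.7,0,-15.7,0,-10,0]
    - [0,3.7,0,-15.7,0,-10,0]
    - [0,3.75,0.01,-16.15,0.05,-10.65,0]
    - [0,3.75,0.01,-16.15,0.05,-10.65,0]
    - [0,3.75,0.01,-16.15,0.05,-10.65,0]
    - [0,3.75,0.01,-16.15,0.05,-10.65,0]

```text
time: 17.38
ee_pos: [0.6935, -0.0625, 0.3704]
tool_rot: [[0.169, 0.978, 0.126], [0.803, -0.211, 0.558], [0.572, 0.006, -0.82]]
ft_force: [0.6, 0.3, -2.3]
width: 0.147
```

Run:
```python
from fl import *
from rig import imaging
T,s=cur();S=np.linalg.inv(ST)@spat(T);q=np.array(s['q'])
tip=S[:3,3]+S[:3,:3]@[.185,0,-.038];print(s['time'],np.round(q),s['ft_force'],'tip in step',tip,'pitch',np.degrees(np.arcsin(-S[2,0])))
for nm in('top','side'): pickle.dump(imaging.grab_frame(nm),open(f'pics/{nm}8.pkl','wb'))
flipseg(T,q,(.030,-.035),-109,[65,80,92,106],[.001]*6,[4,4,3,4])
a=cv2.resize(load('side8')['image'][130:250,215:335],None,fx=3.3,fy=3.3);b=cv2.resize(load('side7')['image'][130:250,215:335],None,fx=3.3,fy=3.3)
cv2.imwrite('pics/v8.png',np.hstack([b,a])[:,:,::-1])
```

```text
17.3833 [ 26.  36. -26.  84. -23.  60.   4.] [ 0.56315487  0.32733661 -2.30113639] tip in step [ 0.03149378 -0.03452445  0.07470919] pitch 49.93617977890035
th65 n4 [0.03, 3.77, 0.06, -16.52, -0.02, -10.71] marg 26.2 dq 3.5 tip [ 0.03  -0.035  0.074] grip z 0.258
th80 n4 [-0.0, 3.75, 0.01, -16.15, 0.04, -10.65] marg 19.1 dq 2.6 tip [ 0.03  -0.035  0.074] grip z 0.263
th92 n3 [-0.0, 3.99, 0.02, -16.86, 0.03, -10.4] marg 15.1 dq 2.6 tip [ 0.031 -0.032  0.074] grip z 0.258
th106 n4 [-0.0, 3.5, 0.01, -14.88, 0.04, -10.02] marg 11.5 dq 2.5 tip [ 0.031 -0.032  0.075] grip z 0.242
```

View pics/v8.png

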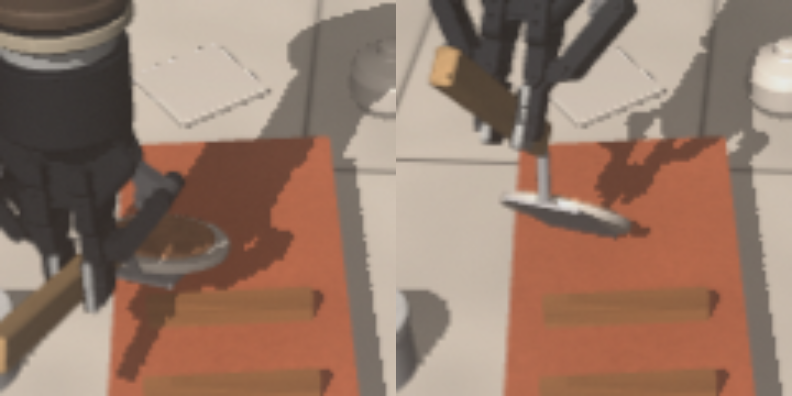

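Left, at 20°: the coaster is on the blade. Right, at 50°: the blade is seen nearly edge-on at (565,212), with the coaster still behind it. Carry on past vertical.

>>> carry_out:
  targets:
    - [0,3.75,0.03,-16.4,0,-10.7,0]
    - [0,3.75,0.03,-16.4,0,-10.7,0]
    - [0,3.75,0.03,-16.4,0,-10.7,0]
    - [0,3.75,0.03,-16.4,0,-10.7,0]
    - [0,3.75,0.01,-16.15,0.04,-10.65,0]
    - [0,3.75,0.01,-16.15,0.04,-10.65,0]
    - [0,3.75,0.01,-16.15,0.04,-10.65,0]
    - [0,3.75,0.01,-16.15,0.04,-10.65,0]
    - [0,4,0.02,-16.86,0.03,-10.4,0]
    - [0,4,0.02,-16.86,0.03,-10.4,0]
    - [0,4,0.02,-16.86,0.03,-10.4,0]

```text
time: 18.4
ee_pos: [0.6526, -0.2543, 0.2945]
tool_rot: [[0.047, 0.977, 0.208], [0.224, -0.213, 0.951], [0.973, 0.002, -0.229]]
ft_force: [0.6, -0.1, -0.8]
width: 0.148
```

>>> carry_out:
  targets:
    - [0,3.5,0.01,-14.9,0,-10,0]
    - [0,3.5,0.01,-14.9,0,-10,0]
    - [0,3.5,0.01,-14.9,0,-10,0]
    - [0,3.5,0.01,-14.9,0,-10,0]
    - [0,0,0,0,0,0,0]
    - [0,0,0,0,0,0,0]

```text
time: 18.9
ee_pos: [0.6424, -0.3007, 0.2399]
tool_rot: [[-0.001, 0.977, 0.213], [-0.012, -0.213, 0.977], [1.0, -0.002, 0.012]]
ft_force: [-0.3, -0.1, -1.0]
width: 0.147
```

Run:
```python
from fl import *
from rig import imaging
T,s=cur();S=np.linalg.inv(ST)@spat(T);q=np.array(s['q'])
tip=S[:3,3]+S[:3,:3]@[.185,0,-.038];print(s['time'],np.round(q),s['ft_force'],'tip in step',tip,'R',S.round(3).tolist())
for nm in('top','side'):
    F=imaging.grab_frame(nm);pickle.dump(F,open(f'pics/{nm}9.pkl','wb'))
    # white ceramic on the step: low saturation & bright pixels over tile area
    hsv=cv2.cvtColor(F['image'],cv2.COLOR_RGB2HSV);m=((hsv[...,1]<70)&(hsv[...,2]>90)).astype(np.uint8)
    poly=np.array([[x,y,.077] for x,y in((-.078,-.148),(.078,-.148),(.078,.14),(-.078,.14))])@ST[:3,:3].T+ST[:3,3]
    k=np.zeros_like(m);cv2.fillPoly(k,[proj(F,poly).astype(np.int32)],1)
    n,lab,st,cen=cv2.connectedComponentsWithStats(m&k)
    for i in range(1,n):
        if st[i,4]>30:
            w=at_z(F,cen[i],.08)[0];print(nm,st[i],cen[i].round(1),'step xy',(ST[:3,:3].T@(w-ST[:3,3])).round(3))
```

```text
18.9 [ 57.  65. -41.  76. -48.  85.  35.] [-0.29766374 -0.09988691 -1.03616087] tip in step [ 0.03088841 -0.03236488  0.07216178] R [[0.087, 0.945, -0.314, 0.003], [0.257, -0.326, -0.91, -0.115], [-0.962, -0.001, -0.272, 0.24], [0.0, 0.0, 0.0, 1.0]]
top [ 340  146   47   39 1119] [363.5 165.9] step xy [ 0.016 -0.091  0.08 ]
side [ 252  169   63   36 1090] [277.2 184. ] step xy [ 0.016 -0.091  0.08 ]
```

```bash
cat > ret.py <<'E'
from fl import *
def emit2(T,q,segs):
    A=spat(T);cum=T
    for nm,B,ns in segs:
        N=sum(ns);pts=list(interp(A,B,N));k=0
        for n in ns:
            k+=n;X=np.linalg.inv(cum)@toolT(pts[k-1]);E=expm(np.real(logm(X))/n)
            r=np.round(np.r_[Ro.from_matrix(E[:3,:3]).as_rotvec(degrees=True),E[:3,3]*1000],2)
            M=np.eye(4);M[:3,:3]=Ro.from_rotvec(r[:3],degrees=True).as_matrix();M[:3,3]=r[3:]/1000;mx=0;mg=99;zt=9
            for _ in range(n):
                cum=cum@M;q1=track(q,cum);mx=max(mx,np.abs(q1-q).max());q=q1;mg=min(mg,np.minimum(q-LO,HI-q).min())
                S=spat(cum);zt=min(zt,min((S[:3,3]+S[:3,:3]@np.array(p))[2] for p in([.185,.026,-.038],[.185,-.026,-.038],[-.112,0,-.011])))
            print(nm,n,r.tolist(),'q',np.round(q).astype(int).tolist(),'dq',mx.round(1),'marg',mg.round(1),'grip',spat(cum)[:3,3].round(3),'zmin',round(zt,3))
        A=B
    return cum,q
E
python3 - <<'E'
from ret import *
T,s=cur();S=spat(T);q=np.array(s['q'])
U=S.copy();U[2,3]+=.10
P=ST@tipT((.031,-.035),-109,50,.12);O=ST@tipT((.031,-.035),-109,0,.12)
up=SP.copy();up[2,3]+=.12;lo=SP.copy();lo[2,3]+=.03
M=rzT(-70,(.55,.25),.25)
emit2(T,q,[('U',U,[4]),('P',P,[10]),('O',O,[9]),('M',M,[10]),('R',up,[12])])
E
```

```text
U 4 [-0.0, 0.0, 0.0, 25.0, 0.01, 0.26] q [57, 59, -43, 75, -50, 88, 28] dq 1.8 marg 8.8 grip [ 0.675 -0.146  0.341] zmin 0.098
P 10 [-0.01, -5.57, -0.01, 24.31, 0.03, 16.52] q [27, 32, -29, 75, -21, 71, -3] dq 4.7 marg 10.5 grip [0.712 0.023 0.359] zmin 0.175
O 9 [-0.0, -5.55, -0.02, 22.57, -0.08, 17.64] q [-13, 41, -11, 67, 20, 81, -38] dq 5.0 marg 24.8 grip [0.732 0.116 0.231] zmin 0.193
M 10 [-0.84, 0.01, -3.1, 13.31, -20.22, -5.62] q [-21, 26, -22, 92, 25, 72, -31] dq 2.5 marg 25.8 grip [0.55 0.25 0.25] zmin 0.195
R 12 [-1.49, 0.02, -5.54, 9.96, -4.48, 3.25] q [-14, 22, -37, 112, 35, 46, 17] dq 4.7 marg 33.9 grip [0.47  0.311 0.181] zmin 0.143
```

>>> carry_out:
  targets:
    - [0,0,0,25,0,0.26,0]
    - [0,0,0,25,0,0.26,0]
    - [0,0,0,25,0,0.26,0]
    - [0,0,0,25,0,0.26,0]

```text
time: 19.33
ee_pos: [0.6426, -0.2989, 0.3436]
tool_rot: [[-0.003, 0.978, 0.211], [-0.009, -0.211, 0.977], [1.0, 0.001, 0.01]]
ft_force: [0.8, -0.9, -1.5]
width: 0.141
```

>>> carry_out:
  targets:
    - [0,-5.57,-0.01,24.3,0,16.5,0]
    - [0,-5.57,-0.01,24.3,0,16.5,0]
    - [0,-5.57,-0.01,24.3,0,16.5,0]
    - [0,-5.57,-0.01,24.3,0,16.5,0]
    - [0,-5.57,-0.01,24.3,0,16.5,0]
    - [0,-5.57,-0.01,24.3,0,16.5,0]
    - [0,-5.57,-0.01,24.3,0,16.5,0]
    - [0,-5.57,-0.01,24.3,0,16.5,0]
    - [0,-5.57,-0.01,24.3,0,16.5,0]
    - [0,-5.57,-0.01,24.3,0,16.5,0]

```text
time: 20.17
ee_pos: [0.6927, -0.0624, 0.4922]
tool_rot: [[0.17, 0.977, 0.126], [0.805, -0.211, 0.555], [0.569, 0.007, -0.822]]
ft_force: [-0.1, 0.0, -2.1]
width: 0.141
```

>>> carry_out:
  targets:
    - [0,-5.55,-0.02,22.6,-0.08,17.6,0]
    - [0,-5.55,-0.02,22.6,-0.08,17.6,0]
    - [0,-5.55,-0.02,22.6,-0.08,17.6,0]
    - [0,-5.55,-0.02,22.6,-0.08,17.6,0]
    - [0,-5.55,-0.02,22.6,-0.08,17.6,0]
    - [0,-5.55,-0.02,22.6,-0.08,17.6,0]
    - [0,-5.55,-0.02,22.6,-0.08,17.6,0]
    - [0,-5.55,-0.02,22.6,-0.08,17.6,0]
    - [0,-5.55,-0.02,22.6,-0.08,17.6,0]

```text
time: 20.92
ee_pos: [0.7398, 0.1598, 0.3851]
tool_rot: [[0.201, 0.979, -0.047], [0.945, -0.206, -0.255], [-0.26, 0.007, -0.966]]
ft_force: [-0.0, 0.1, -2.2]
width: 0.146
```

>>> carry_out:
  targets:
    - [-0.84,0,-3.1,13.3,-20.2,-5.6,0]
    - [-0.84,0,-3.1,13.3,-20.2,-5.6,0]
    - [-0.84,0,-3.1,13.3,-20.2,-5.6,0]
    - [-0.84,0,-3.1,13.3,-20.2,-5.6,0]
    - [-0.84,0,-3.1,13.3,-20.2,-5.6,0]
    - [-0.84,0,-3.1,13.3,-20.2,-5.6,0]
    - [-0.84,0,-3.1,13.3,-20.2,-5.6,0]
    - [-0.84,0,-3.1,13.3,-20.2,-5.6,0]
    - [-0.84,0,-3.1,13.3,-20.2,-5.6,0]
    - [-0.84,0,-3.1,13.3,-20.2,-5.6,0]
    - [0,0,0,0,0,0,0]

```text
time: 21.83
ee_pos: [0.5296, 0.2932, 0.4045]
tool_rot: [[-0.34, 0.935, 0.097], [0.905, 0.354, -0.238], [-0.257, 0.006, -0.966]]
ft_force: [-0.8, 0.7, -1.8]
width: 0.145
```

Run:
```python
from ret import *
T,s=cur();S=spat(T);q=np.array(s['q']);print(s['time'],np.round(q),S.round(3).tolist(),s['ft_force'],s['width'])
up=SP.copy();up[2,3]+=.08
emit2(T,q,[('R',up,[12,3])])
```

```text
21.8333 [-21.  24. -23.  93.  24.  72. -31.] [[0.353, 0.936, -0.002, 0.544], [-0.936, 0.353, -0.004, 0.254], [-0.003, 0.003, 1.0, 0.254], [0.0, 0.0, 0.0, 1.0]] [-0.80245694  0.73274915 -1.76266878] 0.1450965882578798
R 12 [-1.17, 0.01, -4.4, 8.11, -4.15, 5.59] q [-17, 24, -33, 110, 36, 48, 3] dq 3.0 marg 35.2 grip [0.485 0.299 0.163] zmin 0.126
R 3 [-1.15, 0.03, -4.38, 7.28, -0.47, 5.79] q [-16, 25, -36, 114, 40, 42, 12] dq 3.0 marg 31.8 grip [0.47  0.311 0.141] zmin 0.103
```

>>> carry_out:
  targets:
    - [-1.17,0.01,-4.4,8.11,-4.15,5.59,0]
    - [-1.17,0.01,-4.4,8.11,-4.15,5.59,0]
    - [-1.17,0.01,-4.4,8.11,-4.15,5.59,0]
    - [-1.17,0.01,-4.4,8.11,-4.15,5.59,0]
    - [-1.17,0.01,-4.4,8.11,-4.15,5.59,0]
    - [-1.17,0.01,-4.4,8.11,-4.15,5.59,0]
    - [-1.17,0.01,-4.4,8.11,-4.15,5.59,0]
    - [-1.17,0.01,-4.4,8.11,-4.15,5.59,0]
    - [-1.17,0.01,-4.4,8.11,-4.15,5.59,0]
    - [-1.17,0.01,-4.4,8.11,-4.15,5.59,0]
    - [-1.17,0.01,-4.4,8.11,-4.15,5.59,0]
    - [-1.17,0.01,-4.4,8.11,-4.15,5.59,0]

```text
time: 22.83
ee_pos: [0.4484, 0.308, 0.3129]
tool_rot: [[-0.932, 0.259, 0.254], [0.25, 0.966, -0.065], [-0.262, 0.003, -0.965]]
ft_force: [0.3, 0.8, -2.2]
width: 0.147
```

>>> carry_out:
  targets:
    - [-1.15,0,-4.4,7.3,-0.5,5.8,0]
    - [-1.15,0,-4.4,7.3,-0.5,5.8,0]
    - [-1.15,0,-4.4,7.3,-0.5,5.8,0]
    - [0,0,0,0,0,0,0]
    - [0,0,0,0,0,0,0]

```text
time: 23.25
ee_pos: [0.4325, 0.3091, 0.2902]
tool_rot: [[-0.965, 0.03, 0.261], [0.029, 1.0, -0.008], [-0.261, 0.0, -0.965]]
ft_force: [0.7, -0.1, -0.8]
width: 0.146
```

Run:
```python
from ret import *
from rig import imaging
T,s=cur();S=spat(T);q=np.array(s['q']);print(s['time'],np.round(q),S.round(4).tolist(),s['ft_force'],s['width'])
lo=SP.copy();lo[2,3]+=.03
emit2(T,q,[('L',lo,[4]),('D',SP,[4])])
b=np.array([[.185,.026,-.035],[.185,-.026,-.035],[.085,-.026,-.035],[.085,.026,-.035],[-.112,0,.011],[.056,0,.011]])
P=b@S[:3,:3].T+S[:3,3];out=[]
for nm,(x0,y0),w,h in(('top',(155,135),130,150),('side',(250,220),130,150)):
    F=imaging.grab_frame(nm);pickle.dump(F,open(f'pics/{nm}10.pkl','wb'));k=3
    im=cv2.resize(F['image'][y0:y0+h,x0:x0+w],None,fx=k,fy=k,interpolation=cv2.INTER_CUBIC)
    for p in proj(F,P):cv2.circle(im,tuple(np.round((p+.5-[x0,y0])*k-.5).astype(int)),2,(0,255,0),-1)
    out.append(im)
cv2.imwrite('pics/v10.png',np.hstack(out)[:,:,::-1])
t=load('top10')['image'];d=cv2.resize(t[135:220,260:400],(350,212));e=load('side10')['image'][160:300,240:340];e=cv2.resize(e,(300,420))
c=np.zeros((600,800,3),np.uint8)
c[:300,:520]=cv2.resize(np.hstack(out),(520,300));c[310:522,:350]=d;c[:420,500:]=e if 0 else c[:420,500:]
c[310:590,400:600]=cv2.resize(load('side10')['image'][160:300,240:340],(200,280))
cv2.imwrite('pics/v11.png',c[:,:,::-1])
```

```text
23.25 [-16.  24. -36. 115.  39.  42.  12.] [[0.9995, 0.031, -0.0013, 0.4752], [-0.031, 0.9995, 0.0035, 0.3065], [0.0014, -0.0034, 1.0, 0.1395], [0.0, 0.0, 0.0, 1.0]] [ 0.68996671 -0.10951168 -0.77080745] 0.14555782751077534
L 4 [-0.09, 0.02, -0.15, 4.47, 0.77, 11.34] q [-19, 29, -32, 116, 46, 37, 6] dq 2.2 marg 29.5 grip [0.47  0.311 0.091] zmin 0.053
D 4 [-0.0, 0.0, -0.0, 1.95, -0.03, 7.25] q [-22, 31, -29, 117, 50, 34, 1] dq 1.1 marg 27.1 grip [0.47  0.311 0.061] zmin 0.023
```

View pics/v11.png

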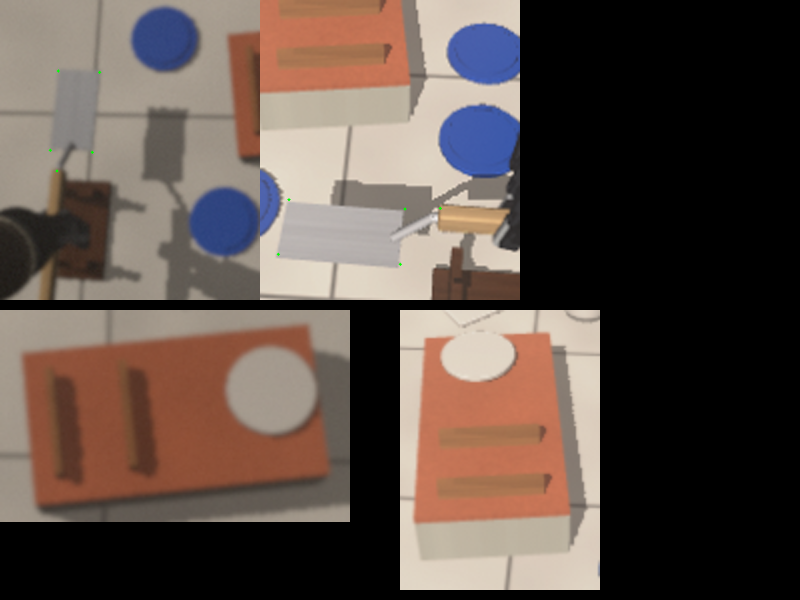

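The coaster lies white side up and flat on the open tiles, inside the step's edges (centre (271,390) in the lower-left panel). The spatula outline matches the predicted green points, so it has not slipped in the grip. Lower it into the rest.

>>> carry_out:
  targets:
    - [-0.09,0.02,-0.4,4.5,0.8,11.3,0]
    - [-0.09,0.02,-0.4,4.5,0.8,11.3,0]
    - [-0.09,0.02,-0.4,4.5,0.8,11.3,0]
    - [-0.09,0.02,-0.4,4.5,0.8,11.3,0]
    - [0,0,0,0,0,0,0]
    - [0,0,0,0,0,0,0]

```text
time: 23.85
ee_pos: [0.4275, 0.3123, 0.2413]
tool_rot: [[-0.966, 0.001, 0.259], [0.001, 1.0, -0.002], [-0.259, -0.002, -0.966]]
ft_force: [-0.7, -0.2, -0.8]
width: 0.144
```

Run:
```python
from ret import *
T,s=cur();S=spat(T);q=np.array(s['q']);print(s['time'],S.round(4).tolist())
lo=SP.copy();lo[2,3]+=.001
emit2(T,q,[('D',lo,[5])])
```

```text
23.85 [[1.0, 0.0021, 0.0012, 0.4699], [-0.0021, 1.0, 0.0052, 0.3107], [-0.0012, -0.0052, 1.0, 0.0905], [0.0, 0.0, 0.0, 1.0]]
D 5 [-0.01, -0.01, 0.2, 1.55, -0.0, 5.5] q [-21, 31, -29, 117, 49, 34, 2] dq 1.6 marg 27.2 grip [0.47  0.311 0.062] zmin 0.024
```

>>> carry_out:
  targets:
    - [0,0,0.2,1.55,0,5.5,0]
    - [0,0,0.2,1.55,0,5.5,0]
    - [0,0,0.2,1.55,0,5.5,0]
    - [0,0,0.2,1.55,0,5.5,0]
    - [0,0,0.2,1.55,0,5.5,0]
    - [0,0,0,0,0,0,0]
    - [0,0,0,0,0,0,0]
    - [0,0,0,0,0,0,0]

```text
time: 24.52
ee_pos: [0.4269, 0.3121, 0.2123]
tool_rot: [[-0.966, 0.017, 0.258], [0.018, 1.0, -0.002], [-0.258, 0.003, -0.966]]
ft_force: [0.4, 0.4, -1.6]
width: 0.141
```

Run:
```python
from ret import *
T,s=cur();S=spat(T);print(s['time'],S.round(4).tolist(),s['ft_force'],s['wrist_torque'])
```

```text
24.5167 [[0.9998, 0.0181, 0.0016, 0.4692], [-0.0181, 0.9998, 0.0006, 0.3105], [-0.0016, -0.0006, 1.0, 0.0615], [0.0, 0.0, 0.0, 1.0]] [ 0.37815051  0.37818787 -1.59736298] [0.00113256 0.35887269 0.03767858]
```

>>> carry_out:
  targets:
    - [0,0,0,0,0,0.5,30]
    - [0,0,0,0,0,0,50]
    - [0,0,0,0,0,0,60]
    - [0,0,0,0,0,0,60]
    - [0,0,0,0,0,0,60]
    - [0,0,0,0,0,0,60]

```text
time: 25.02
ee_pos: [0.4272, 0.3121, 0.2122]
tool_rot: [[-0.966, 0.017, 0.259], [0.018, 1.0, -0.001], [-0.259, 0.003, -0.966]]
ft_force: [-0.1, 0.6, -0.6]
width: 0.601
```

>>> carry_out:
  targets:
    - [0,0,0,0,0,-10,60]
    - [0,0,0,0,0,-15,60]
    - [0,0,0,0,0,-20,60]
    - [0,0,0,0,0,-20,60]
    - [0,0,0,0,0,-20,60]
    - [0,0,0,0,0,-20,60]
    - [0,0,0,0,0,-20,60]
    - [0,0,0,0,0,0,60]
    - [0,0,0,0,0,0,60]
    - [0,0,0,0,0,0,60]

```text
time: 25.85
ee_pos: [0.3947, 0.3119, 0.3327]
tool_rot: [[-0.966, 0.018, 0.259], [0.018, 1.0, -0.002], [-0.259, 0.003, -0.966]]
ft_force: [0.2, 0.7, -1.1]
width: 0.599
```

Run:
```python
from h import *
from rig import imaging
T,s=cur();print(s['time'],s['width'],s['ft_force'],T[:3,3])
out=[]
for nm in('top','side'):
    F=imaging.grab_frame(nm);F0=load(nm+'0');pickle.dump(F,open(f'pics/{nm}11.pkl','wb'))
    b=np.array([[.135,0,-.035],[.09,.02,-.035],[.18,-.02,-.035],[.178,.019,-.035]])@SP[:3,:3].T+SP[:3,3]
    # blade match against initial picture
    u=proj(F,b[0])[0].astype(int)
    tpl=F0['image'][u[1]-30:u[1]+30,u[0]-35:u[0]+35];src=F['image'][max(0,u[1]-45):u[1]+45,u[0]-50:u[0]+50]
    r=cv2.matchTemplate(src,tpl,cv2.TM_CCOEFF_NORMED);_,v,_,l=cv2.minMaxLoc(r);print(nm,'blade match',round(v,3),'shift px',l[0]-15,l[1]-(u[1]-30-max(0,u[1]-45)))
    hsv=cv2.cvtColor(F['image'],cv2.COLOR_RGB2HSV);m=((hsv[...,1]<70)&(hsv[...,2]>90)).astype(np.uint8)
    poly=np.array([[x,y,.077] for x,y in((-.078,-.148),(.078,-.148),(.078,.14),(-.078,.14))])@ST[:3,:3].T+ST[:3,3]
    k=np.zeros_like(m);cv2.fillPoly(k,[proj(F,poly).astype(np.int32)],1)
    n,lab,st,cen=cv2.connectedComponentsWithStats(m&k)
    for i in range(1,n):
        if st[i,4]>100: w=at_z(F,cen[i],.08)[0];print(nm,st[i],'step xy',(ST[:3,:3].T@(w-ST[:3,3])).round(3))
    d=cv2.absdiff(F['image'],F0['image']);us=proj(F,[.551,-.333,.031])[0].astype(int);print('salt diff',d[us[1]-15:us[1]+15,us[0]-15:us[0]+15].mean().round(1))
```

```text
25.85 0.5991214848263335 [ 0.22021942  0.73298394 -1.08219187] [0.39473914 0.3118811  0.33273625]
top blade match 0.99 shift px 0 0
top [351 150  36  35 990] step xy [ 0.012 -0.103  0.08 ]
salt diff 8.2
side blade match 0.962 shift px 0 0
side [252 169  63  27 869] step xy [ 0.011 -0.103  0.08 ]
salt diff 25.0
```

Run:
```python
from h import *
for nm,(x,y) in(('top',(445,222)),('side',(333,153))):
    A=load(nm+'0')['image'];B=load(nm+'11')['image']
    r=cv2.matchTemplate(B[y-30:y+30,x-30:x+30],A[y-15:y+15,x-15:x+15],cv2.TM_CCOEFF_NORMED);_,v,_,l=cv2.minMaxLoc(r);print(nm,round(v,3),l[0]-15,l[1]-15)
from rig import finish_job
if v>.9: print(finish_job())
```

```text
top 0.998 0 0
side 0.993 0 0
the job is handed in; nothing more can be done
None
```

The coaster is turned over and lying flat, cork side down, on the open tiles. The spatula is back on its rest, and I handed the job in at about 26 s of the 58 s allowed. No verdict was reported.

**What I did:** I gripped the spatula, slid the blade under the coaster between the rails and lifted it clear. I carried it round to the open tiles, pitched the blade tip-down past vertical so the coaster toppled over, then returned the spatula and opened the gripper.

**Last checks:**
- **Coaster:** it showed fully white in both cameras, centred at about step x 0.012, y -0.10 m. Both cameras agreed within 1 mm.
- **Spatula:** the blade matched its starting picture with no pixel shift (0.99 top, 0.96 side). The gripper was open and drawn back about 125 mm along the tool axis.
- **Salt cellar:** a first simple difference in the side view was high (25). A template match then showed it unmoved in both views (0.998 and 0.993), so I took the difference for a changed shadow.

**Disagreements on the way:** the two cameras differed by about 3 mm on where the rails were, which I corrected against the blade itself before sliding it in. The coaster moved about 4 mm along the rails while the blade went under it.

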